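# Pack two glassware sets at the finishing bench

## Robot

A 7-joint arm with a two-finger parallel gripper is mounted at the origin on the work surface. World frame = base frame: x ahead of the robot, y to its left, z up, the work surface at z = 0. Lengths are in m, angles in rad, forces in N, time in s.
With the tool pointing down it reaches from about 0.4 to 0.85 m from the base axis. Payload 10.4 kg.
Tool frame: the origin (TCP) lies at the very end of the fingers, on their centre line; the grasp point (between the pads) lies r.hold_point_z behind it (r.hold_point_z is the distance from the TCP to the grasp point, in m); z points along the fingers, y is the direction in which the jaws open and shut (so a half turn about z gives the same grasp; the last joint's range is limited). The gripper opens to 87 mm and grips with 3 to 60 N. Pads are 19 mm wide; open, the fingers measure 117 mm over their backs; the gripper's body (75 mm by 190 mm) begins 51 mm behind the grasp point.
Start: joints at [-1.197, 0.332, -0.065, 1.46, 0.022, 1.35, -0.088], TCP at [0.242, 0.576, 0.223] pointing down, gripper open.
Joint ranges: [-2.6, 2.6], [-0.5, 2.12], [-1.47, 1.34], [0.16, 2.42], [-1.27, 4.41], [0.06, 2.06], [-2.6, 2.6]. Speed limits (rad/s): [2.22, 2.22, 2.79, 2.79, 3.14, 3.14, 3.14].

## Interface

Orientations are given as a unit quaternion [x, y, z, w].
In Python, from bench import r gives the robot as it stands.
- The arm moves only by the tool send_rows, never from a script. Its argument "commands" is a list of rows, each a list of 7 numbers: the shift along the world's x, y, z normalised to -1 to 1, where 1 is 0.03 m, then the turn, a rotation vector about the world's x, y, z normalised to -1 to 1, where 1 is 5 degrees, then the gripper command: -1 is fully open, 1 is shut, values between are in proportion. In form: [[tx, ty, tz, ax, ay, az, jaw], ...]. A call has 1 to 10 rows; each row shifts and turns the pose as measured when the row begins; what a row does not reach is not made up. A row lasts 1/12 s, in which the tool goes at most 41.7 mm and 7.16 degrees, less where a joint would pass 70% of its speed; a pose out of reach is approached as far as the arm can. A call with a number of a shift or a turn outside -1 to 1 is refused whole. A call with a gripper value outside its range is refused whole. The fingers move at their own pace and stop on an object; "grip_force" is the grip in N (left out, the last holds). Time passes only in rows, so rows that do not move let the fingers close. It gives the time, the measured TCP pose, the force and the opening at its end, in the units of the state.
- r.read_state(): the state, without advancing time (a new reading comes with each control period).
- r.camera(name): name is "side" or "top"; returns the picture (400x640x3 uint8, blue, green, red); there is no depth.
- r.calibration(name): a dict with "K" (3x3 intrinsics, pixels), "R" (3x3) and "t" (3): a world point X has camera coordinates R X + t. Camera axes: x right, y down, z forward; pixel columns grow to the right and rows downward; lengths in m; the calibration is good to about 2 mm. A picture is of the moment at which its call begins. calibration takes no time and is no camera call.
- r.close_job(): hands the job in, once; it reports no verdict.
The state is a dict: "time": time; "joint_positions": joint angles; "joint_vel": joint speeds; "joint_torque": joint torques, N m; "ee_pos": TCP position; "eef_rot": TCP orientation; "ft_force": force on the tool from outside, world axes, zero at the start; "torque": the same for the moment, N m; "width": finger opening in m.
Only numpy, scipy, OpenCV 4.12 (cv2) and the standard library are available. Lean on these libraries where they do the work, as an engineer would, in place of code of your own. Each camera call takes 0.05 s, during which the arm holds its last target.

## Task

Make up two sets of glassware for dispatch: the carafe and the short tumbler go into the tray with two compartments; the tall tumbler, the trumpet vase and the candlestick go into the tray with three compartments. Stand one piece upright in each compartment, in any compartment of its tray, setting each down gently without dropping it. Leave the paperweight and the dish where they are.

Things in the scene. Friction and masses are not known exactly. Their poses are not given: they have to be found in the camera images.
- carafe_mid (a point): White opal glass. Carafe standing upright, 130 mm high, round: body 62 mm across up to 62 mm height, shoulder narrowing to a straight neck 28 mm across between 88 and 118 mm height, lip 36 mm across at the top. About 0.3 kg. Best held by the neck. The point is on its axis, half-way up (65 mm above its foot); z up along the axis.
- short_tumbler_mid (a point): White opal glass. Short, wide drinking tumbler standing mouth up: straight cylinder 62 mm across, 62 mm high, wall 4 mm. About 0.17 kg. The point is on its axis, half-way up (31 mm above its foot); z up.
- tall_tumbler_mid (a point): White opal glass. Tall, narrower drinking tumbler standing mouth up: straight cylinder 52 mm across, 96 mm high, wall 4 mm. About 0.18 kg. The point is on its axis, half-way up (48 mm above its foot); z up.
- vase_mid (a point): White opal glass. Slender trumpet vase standing upright, 110 mm high, round: foot disc 54 mm across and 6 mm thick, thin stem, almost straight part 28 to 30 mm across between 34 and 92 mm height, flaring to a rim 40 mm across. Best held about 80 mm up. About 0.2 kg. The point is on its axis, half-way up (55 mm above its foot); z up.
- candlestick_mid (a point): White opal glass. Small candlestick standing upright, 84 mm high, round: foot disc 58 mm across and 8 mm thick, straight stem 20 mm across between 15 and 46 mm height, straight-sided cup 34 mm across from 54 mm to the top. Best held by the cup. About 0.2 kg. The point is on its axis, half-way up (42 mm above its foot); z up.
- tray_two: Shallow open tray of plain light wood with two equal compartments in a row, told from the other tray by its two compartments; 186 x 96 mm, rim and dividers 20 mm high, walls 6 mm, floor 6 mm thick. It does not move. Origin: centre of its underside, on the bench; x runs along the row, y across it, z up. Compartments are 84 x 84 mm inside, centred at x = -45 and +45 mm, y = 0.
- tray_three: Shallow open tray of plain light wood with three equal compartments in a row, told from the other tray by its three compartments; 276 x 96 mm, rim and dividers 20 mm high, walls 6 mm, floor 6 mm thick. It does not move. Origin: centre of its underside, on the bench; x runs along the row, y across it, z up. Compartments are 84 x 84 mm inside, centred at x = -90, 0 and +90 mm, y = 0.
- paperweight_mid (a point): White opal glass. Dome-shaped solid paperweight, 66 mm across, 40 mm high, among the stock; belongs to neither set and stays where it is. The point is on its axis, half-way up (20 mm).
- dish_mid (a point): White opal glass. Shallow open dish, 82 mm across the rim, 26 mm high, among the stock; belongs to neither set and stays where it is. The point is on its axis, half-way up (13 mm).
Things that resemble listed ones, but are neither listed nor needed, are in the scene too. What is shaped like the part that bears carafe_mid but yellow is not meant.

How it is judged:
At the end, for the whole second after the job is handed in: Carafe and short tumbler in the two-compartment tray; tall tumbler, vase and candlestick in the three-compartment tray: each at rest on the floor of its own compartment (height within 4 mm, within 30 mm of its centre along and across), tilted under 0.09 rad ((x of carafe_mid in the frame of tray_two between -0.075 and -0.015 m or x of carafe_mid in the frame of tray_two between 0.015 and 0.075 m) and y of carafe_mid in the frame of tray_two between -0.03 and 0.03 m and z of carafe_mid in the frame of tray_two between 0.067 and 0.076 m and angle between each of carafe_mid, short_tumbler_mid, tall_tumbler_mid, vase_mid, candlestick_mid's own z axis and vertical below 0.09 rad and linear speed of each of carafe, short_tumbler, tall_tumbler, vase, candlestick below 0.02 m/s and (x of short_tumbler_mid in the frame of tray_two between -0.075 and -0.015 m or x of short_tumbler_mid in the frame of tray_two between 0.015 and 0.075 m) and y of short_tumbler_mid in the frame of tray_two between -0.03 and 0.03 m and z of short_tumbler_mid in the frame of tray_two between 0.033 and 0.042 m and (x of tall_tumbler_mid in the frame of tray_three between -0.12 and -0.06 m or x of tall_tumbler_mid in the frame of tray_three between -0.03 and 0.03 m or x of tall_tumbler_mid in the frame of tray_three between 0.06 and 0.12 m) and y of tall_tumbler_mid in the frame of tray_three between -0.03 and 0.03 m and z of tall_tumbler_mid in the frame of tray_three between 0.05 and 0.059 m and (x of vase_mid in the frame of tray_three between -0.12 and -0.06 m or x of vase_mid in the frame of tray_three between -0.03 and 0.03 m or x of vase_mid in the frame of tray_three between 0.06 and 0.12 m) and y of vase_mid in the frame of tray_three between -0.03 and 0.03 m and z of vase_mid in the frame of tray_three between 0.057 and 0.066 m and (x of candlestick_mid in the frame of tray_three between -0.12 and -0.06 m or x of candlestick_mid in the frame of tray_three between -0.03 and 0.03 m or x of candlestick_mid in the frame of tray_three between 0.06 and 0.12 m) and y of candlestick_mid in the frame of tray_three between -0.03 and 0.03 m and z of candlestick_mid in the frame of tray_three between 0.044 and 0.053 m); the robot touches nothing.
It fails at once if a piece of a set is dropped (moves faster than 0.6 m/s with no finger on it) ((linear speed of carafe above 0.6 m/s and contact force between the fingers and carafe below 0.01 N) or (linear speed of short_tumbler above 0.6 m/s and contact force between the fingers and short_tumbler below 0.01 N) or (linear speed of tall_tumbler above 0.6 m/s and contact force between the fingers and tall_tumbler below 0.01 N) or (linear speed of vase above 0.6 m/s and contact force between the fingers and vase below 0.01 N) or (linear speed of candlestick above 0.6 m/s and contact force between the fingers and candlestick below 0.01 N)).
It fails at once if the paperweight or the dish is moved by more than 25 mm (distance of any of paperweight_mid, dish_mid from where it was at the start of the episode above 0.025 m).
It also fails if it takes over 128 s, if anything falls off the work surface, if the arm or the gripper's body presses on something with over 40 N, if the wrist force passes 120 N, or if a joint passes its speed limit or range.

## Working session

There is one attempt and no reset: what is moved stays moved. The work goes in short steps, Python scripts to look and compute and a tool call to move; the robot and the scene stay as the last step left them, time stands still between calls to the robot, and variables do not carry over. Pictures are saved under pics/ and viewed, and the job is handed in when it is done.

Besides the shell and the picture viewer there is one more tool, called by a JSON object that holds its "api" and its "payload". send_rows: Moves the arm, as the interface text tells. Scaled input: -1 to 1 covers 0.03 m each way for a shift and 5 degrees each way for a turn. Its arguments: {"type":"object","properties":{"commands":{"type":"array"},"grip_force":{"type":"number"}},"required":["commands"]}

```bash
ls; mkdir -p pics
python3 - <<'E'
from bench import r
import cv2
print(r.read_state(), r.hold_point_z)
for n in("top","side"):
    im=r.camera(n); cv2.imwrite(f"pics/{n}0.png",im); c=r.calibration(n); print(n,c)
E
```

```text
pics
{'time': 0.0, 'joint_positions': array([-1.19659407,  0.33286098, -0.06469234,  1.46094386,  0.02163534,
        1.34990124, -0.08850609]), 'joint_vel': array([-0.00092564, -0.00055448, -0.00146668,  0.00108777, -0.00136076,
       -0.00051329,  0.00010538]), 'joint_torque': array([ 8.21116828e-05, -6.23238158e+01,  2.46609282e-02, -3.89910650e+01,
       -6.13791542e-02,  3.93967715e-02,  1.78787632e-04]), 'ee_pos': array([0.24141538, 0.57607138, 0.22175953]), 'eef_rot': array([ 1.97094438e-01,  9.80384251e-01, -7.02937052e-04, -8.86843459e-05]), 'ft_force': array([0.16917422, 1.22391155, 0.84890526]), 'torque': array([ 0.01668331, -0.00174165,  0.02612067]), 'width': 0.0872251718064129} 0.0187
top {'K': array([[372.040666  ,   0.        , 311.18048801],
       [  0.        , 372.040666  , 199.718495  ],
       [  0.        ,   0.        ,   1.        ]]), 'R': array([[-0.00931653, -0.99994479,  0.0048592 ],
       [-0.98891739,  0.0084935 , -0.14822367],
       [ 0.14817421, -0.00618628, -0.98894193]]), 't': array([-0.011299  ,  0.48880071,  0.95791076])}
side {'K': array([[408.41464901,   0.        , 323.01296242],
       [  0.        , 408.41464901, 201.20786997],
       [  0.        ,   0.        ,   1.        ]]), 'R': array([[ 0.88363192, -0.46814388, -0.00599401],
       [-0.31656089, -0.58798513, -0.74435387],
       [ 0.34494032,  0.65963231, -0.66775848]]), 't': array([-0.42754191,  0.19606067,  0.90322718])}
```

View pics/top0.png

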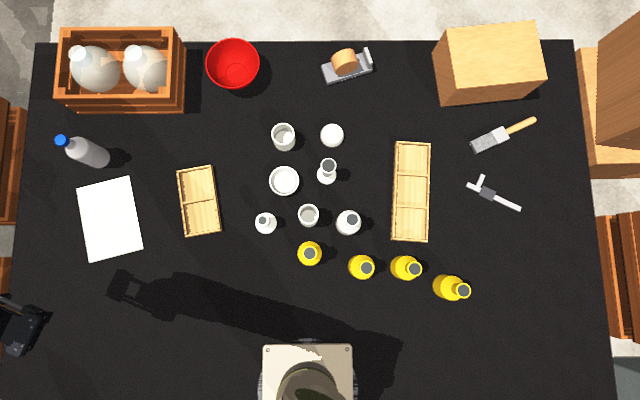

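View pics/side0.png

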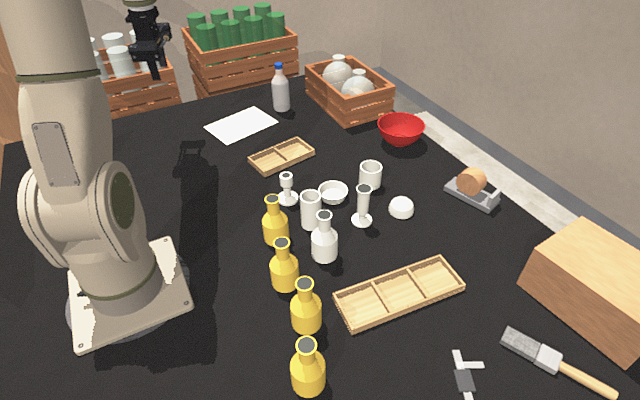

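Run:
```python
import cv2,numpy as np
a=cv2.imread("pics/top0.png")[110:260,170:450]; b=cv2.imread("pics/side0.png")[130:340,230:480]
cv2.imwrite("pics/t0c.png",cv2.resize(a,None,fx=2.8,fy=2.8,interpolation=cv2.INTER_CUBIC))
cv2.imwrite("pics/s0c.png",cv2.resize(b,None,fx=2.8,fy=2.8,interpolation=cv2.INTER_CUBIC))
for n in("top","side"):
    im=cv2.imread(f"pics/{n}0.png"); h=cv2.cvtColor(im,cv2.COLOR_BGR2HSV)
    m=((h[...,1]<45)&(h[...,2]>95)).astype('uint8')
    nn,l,s,c=cv2.connectedComponentsWithStats(m)
    for i in range(1,nn):
        if s[i,4]>120 and 100<s[i,1] <270 and 240<s[i,0]<430: print(n,s[i],c[i].round(1))
```

```text
top [271 122  24  30 567] [283.  136.1]
top [320 123  24  25 462] [331.5 134.9]
top [316 158  21  27 429] [326.8 171. ]
top [269 166  30  30 734] [283.5 180.4]
top [297 203  22  24 405] [307.9 214.6]
top [335 210  26  25 510] [348.  222.2]
top [255 212  22  22 388] [265.3 222.6]
side [ 351  159   32   69 1250] [366.  190.8]
side [ 278  171   71   93 3015] [315.7 213.4]
side [388 195  26  25 502] [400.9 207.2]
```

View pics/t0c.png

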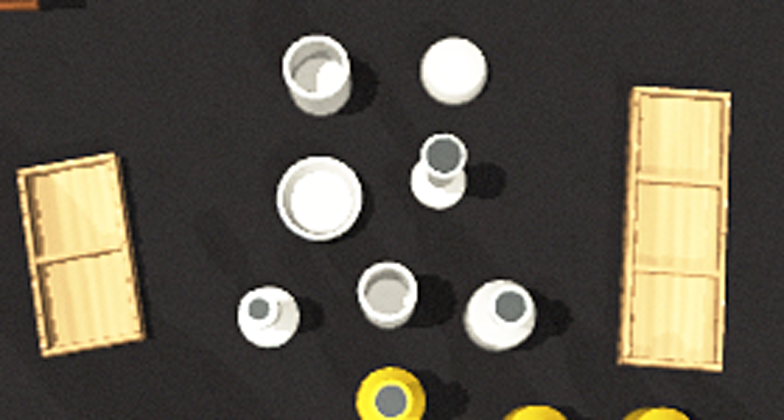

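View pics/s0c.png

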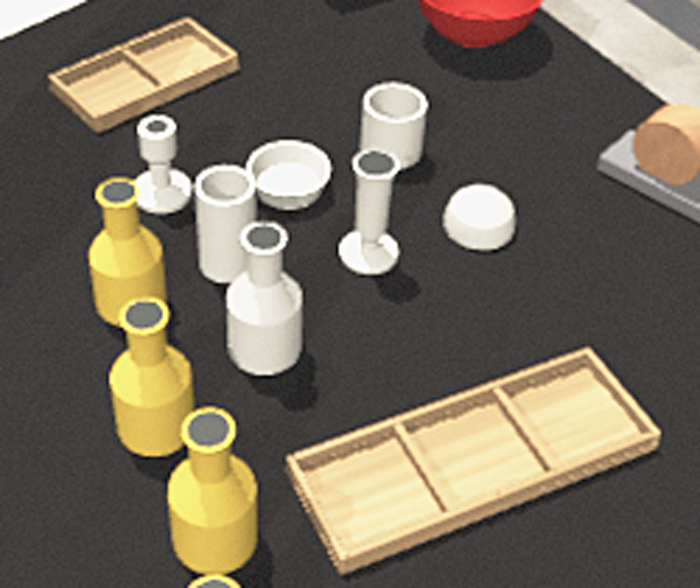

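```bash
cat > h.py <<'E'
import numpy as np,cv2
from bench import r
C={n:r.calibration(n) for n in("top","side")}
def ray(n,p):
    c=C[n];d=c["R"].T@np.linalg.inv(c["K"])@np.array([p[0],p[1],1.]);return -c["R"].T@c["t"],d/np.linalg.norm(d)
def onz(n,p,z):
    o,d=ray(n,p);return o+d*(z-o[2])/d[2]
def tri(p,q):
    A=np.zeros((3,3));b=np.zeros(3)
    for n,x in(("top",p),("side",q)):
        o,d=ray(n,x);M=np.eye(3)-np.outer(d,d);A+=M;b+=M@o
    return np.linalg.solve(A,b)
def proj(n,X):
    c=C[n];v=c["K"]@(c["R"]@np.asarray(X,float)+c["t"]);return v[:2]/v[2]
E
python3 - <<'E'
from h import *
np.set_printoptions(precision=4,suppress=True)
T=lambda x,y:(x/2.8+170-.3,y/2.8+110-.3)
S=lambda x,y:(x/2.8+230-.3,y/2.8+130-.3)
for k,t,s,z in[("carafe",(512,307),(264,238),.13),("vase",(443,155),(376,163),.11),("candle",(259,308),(157,127),.084),("tall",(388,292),(226,186),.096),("short",(317,70),(394,104),.062)]:
    print(k,tri(T(*t),S(*s)),onz("top",T(*t),z)[:2],onz("side",S(*s),z)[:2])
# blob hull vs foot: foot centres
for k,t,z in[("carafebody",(500,316),.055),("vasefoot",(439,180),.006),("candlefoot",(269,317),.008),("paper",(453,72),.01),("dish",(320,198),.026)]:
    print(k,onz("top",T(*t),z)[:2])
for nm,cs in(("two",[(17,170),(117,153),(146,340),(42,356)]),("three",[(632,87),(731,93),(721,371),(618,362)])):
    P=np.array([onz("top",T(*c),.02)[:2] for c in cs]);print(nm,P,P.mean(0))
    print([np.linalg.norm(P[i]-P[i-1]) for i in range(4)])
    d=P[0]+P[1]-P[2]-P[3];print("row dir",d/np.linalg.norm(d),np.degrees(np.arctan2(d[1],d[0])))
for nm,cs in(("two",[(50,78),(190,20),(239,63),(98,112)]),("three",[(288,460),(590,350),(659,437),(343,562)])):
    P=np.array([onz("side",S(*c),.02)[:2] for c in cs]);print(nm,P,P.mean(0))
E
```

```text
carafe [ 0.4263 -0.1138  0.1325] [ 0.4262 -0.114 ] [ 0.428  -0.1116]
vase [ 0.5652 -0.0581  0.1119] [ 0.5652 -0.058 ] [ 0.5669 -0.0563]
candle [0.4316 0.1083 0.086 ] [0.4317 0.1086] [0.4327 0.1106]
tall [ 0.4447 -0.0081  0.0969] [ 0.4438 -0.0077] [ 0.4461 -0.0074]
short [0.6618 0.0579 0.0633] [0.6612 0.0584] [0.664  0.0592]
carafebody [ 0.425  -0.1114]
vasefoot [ 0.5653 -0.0592]
candlefoot [0.4301 0.1084]
paper [ 0.6754 -0.0748]
dish [0.544  0.0578]
two [[0.5757 0.3551]
 [0.592  0.2578]
 [0.4081 0.2245]
 [0.3937 0.3232]] [0.4924 0.2902]
[np.float64(0.18473782034493805), np.float64(0.09873826891226395), np.float64(0.18689323300067673), np.float64(0.09980386550674622)]
row dir [0.9845 0.1755] 10.10609086287753
three [[ 0.6552 -0.2521]
 [ 0.6483 -0.3504]
 [ 0.3735 -0.3251]
 [ 0.383  -0.227 ]] [ 0.515  -0.2886]
[np.float64(0.273381531327594), np.float64(0.09858147075388679), np.float64(0.27589292779745883), np.float64(0.09863245217099648)]
row dir [ 0.9958 -0.0917] -5.2592763036985035
two [[0.395  0.3204]
 [0.577  0.3515]
 [0.5877 0.2481]
 [0.4182 0.2394]] [0.4945 0.2898]
three [[ 0.3832 -0.2335]
 [ 0.6564 -0.2563]
 [ 0.6456 -0.35  ]
 [ 0.3759 -0.3268]] [ 0.5153 -0.2916]
```

Could be confused: white carafe (348,222) against the yellow ones (309,254), (361,267), (405,268) and (452,288). The two tumblers are (283,136) and (308,215). The dish (284,181), paperweight (332,135) and jars in the crate also look similar. In the crops, (348,222) is the white carafe. (308,215) is the tall tumbler, with its rim triangulated at 97 mm, and (283,136) is the short one, at 63 mm. (327,172) is the vase and (265,223) the candlestick. All heights agree with the sizes given.

I'll start with the short tumbler at (0.662, 0.058).

{"api": "send_rows", "payload": {"commands": [[0.7, -0.9, 0, 0, 0, 0.5, -1], [0.7, -0.9, 0, 0, 0, 0.5, -1], [0.7, -0.9, 0, 0, 0, 0.5, -1], [0.7, -0.9, 0, 0, 0, 0.5, -1], [0.7, -0.9, 0, 0, 0, 0.5, -1], [0.7, -0.9, 0, 0, 0, 0.5, -1], [0.7, -0.9, 0, 0, 0, 0.5, -1], [0.7, -0.9, 0, 0, 0, 0.5, -1], [0.7, -0.9, 0, 0, 0, 0.5, -1], [0.7, -0.9, 0, 0, 0, 0, -1]], "grip_force": 12}}

```text
time: 0.93
ee_pos: [0.4483, 0.2977, 0.2169]
eef_rot: [-0.016, 1.0, -0.003, -0.004]
ft_force: [0.4, 0.3, 0.7]
width: 0.0871
```

{"api": "send_rows", "payload": {"commands": [[0.75, -0.85, 0, 0, 0, 0, -1], [0.8, -0.9, 0, 0, 0, 0, -1], [0.8, -0.9, 0, 0, 0, 0, -1], [0.8, -0.9, 0, 0, 0, 0, -1], [0.8, -0.9, 0, 0, 0, 0, -1], [0.8, -0.9, 0, 0, 0, 0, -1], [0.8, -0.9, -0.3, 0, 0, 0, -1], [0.8, -0.9, -0.5, 0, 0, 0, -1], [0.5, -0.5, -0.5, 0, 0, 0, -1], [0, 0, 0, 0, 0, 0, -1]]}}

```text
time: 1.77
ee_pos: [0.6631, 0.0457, 0.1744]
eef_rot: [-0.013, 1.0, -0.006, -0.004]
ft_force: [-0.7, -0.8, -0.8]
width: 0.0872
```

{"api": "send_rows", "payload": {"commands": [[0, 0.4, -0.6, 0, 0, 0, -1], [0, 0, -0.7, 0, 0, 0, -1], [0, 0, -0.7, 0, 0, 0, -1], [0, 0, 0, 0, 0, 0, -1]]}}

```text
time: 2.1
ee_pos: [0.663, 0.0558, 0.111]
eef_rot: [-0.011, 1.0, -0.006, -0.005]
ft_force: [-0.1, 0.8, -0.6]
width: 0.0866
```

Run:
```python
from h import *
im=r.camera("side");cv2.imwrite("pics/s1.png",cv2.resize(im[60:260,230:510],None,fx=2.8,fy=2.8))
im=r.camera("top");cv2.imwrite("pics/t1.png",cv2.resize(im[60:260,170:450],None,fx=2.8,fy=2.8))
print(r.read_state()["ee_pos"])
```

```text
[0.66505108 0.05559369 0.11534372]
```

View pics/s1.png

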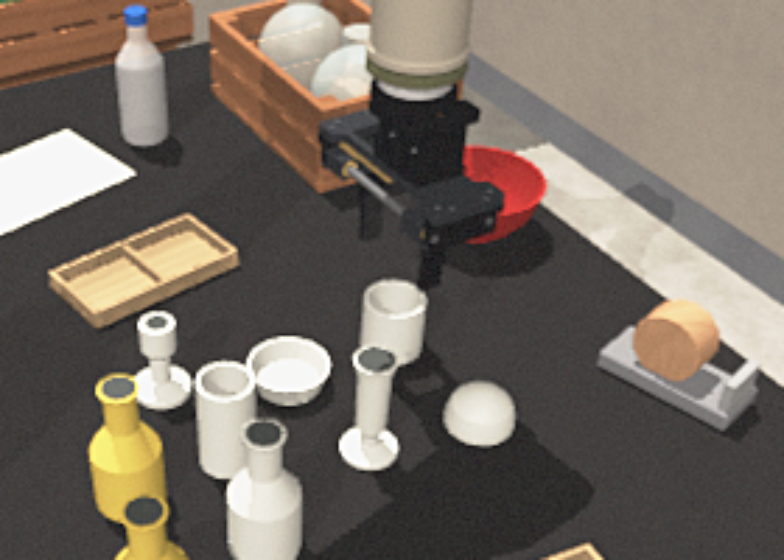

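View pics/t1.png

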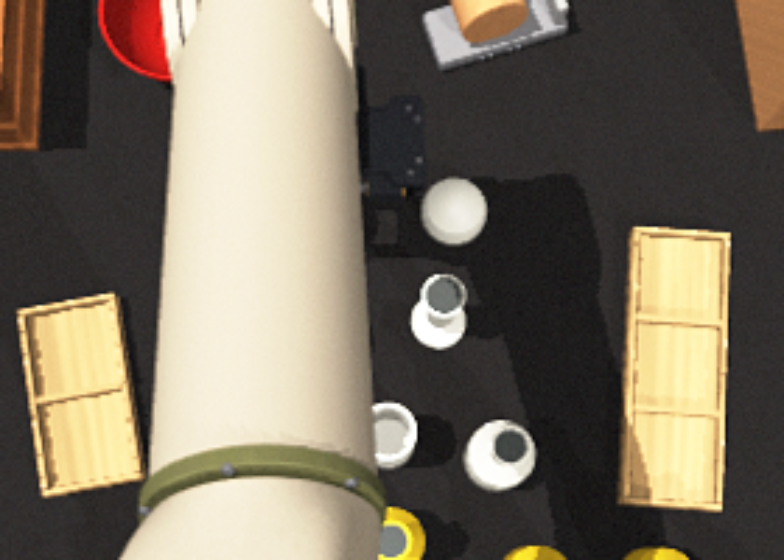

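The jaws straddle the short tumbler. Its rim is at about (394,300) in the side crop, with fingers on both sides, and the body is clear of its neighbours. I'll descend and grip.

{"api": "send_rows", "payload": {"commands": [[-0.1, 0.1, -0.8, 0, 0, 0, -1], [0, 0, -0.8, 0, 0, 0, -1], [0, 0, -0.7, 0, 0, 0, -1], [0, 0, -0.4, 0, 0, 0, -1], [0, 0, 0, 0, 0, 0, -1], [0, 0, 0, 0, 0, 0, -1]]}}

```text
time: 2.7
ee_pos: [0.6679, 0.0609, 0.0443]
eef_rot: [-0.011, 1.0, -0.004, 0.005]
ft_force: [-0.0, 0.3, -0.2]
width: 0.0867
```

{"api": "send_rows", "payload": {"commands": [[-0.2, -0.1, -0.5, 0, 0, 0, -1], [-0.1, 0, -0.3, 0, 0, 0, -1], [0, 0, 0, 0, 0, 0, -1], [0, 0, 0, 0, 0, 0, -1]]}}

```text
time: 3.03
ee_pos: [0.6626, 0.0586, 0.0265]
eef_rot: [-0.011, 1.0, -0.004, 0.01]
ft_force: [0.3, -0.8, 0.4]
width: 0.0872
```

{"api": "send_rows", "payload": {"commands": [[0, 0, 0, 0.1, 0.2, 0, -1], [0, 0, 0, 0, 0, 0, 0], [0, 0, 0, 0, 0, 0, 0.3], [0, 0, 0, 0, 0, 0, 0.6], [0, 0, 0, 0, 0, 0, 0.6], [0, 0, 0, 0, 0, 0, 0.8], [0, 0, 0, 0, 0, 0, 1], [0, 0, 0, 0, 0, 0, 1]], "grip_force": 12}}

```text
time: 3.7
ee_pos: [0.6654, 0.0592, 0.0305]
eef_rot: [-0.012, 1.0, 0.002, 0.003]
ft_force: [0.6, -1.5, 0.4]
width: 0.0622
```

{"api": "send_rows", "payload": {"commands": [[0, 0, 0.5, 0, 0, 0, 1], [0, 0, 0.8, 0, 0, 0, 1], [0, 0, 0.8, 0, 0, 0, 1], [0, 0, 0.6, 0, 0, 0, 1], [-0.2, 0.4, 0.2, 0, 0, 0, 1], [-0.4, 0.8, 0, 0, 0, 0, 1], [-0.5, 0.9, 0, 0, 0, 0, 1], [-0.5, 0.9, 0, 0, 0, 0, 1], [-0.5, 0.9, 0, 0, 0, 0, 1], [-0.5, 0.9, 0, 0, 0, 0, 1]]}}

```text
time: 4.53
ee_pos: [0.5796, 0.2017, 0.1145]
eef_rot: [-0.005, 1.0, -0.001, -0.002]
ft_force: [0.3, 0.2, -2.1]
width: 0.0626
```

{"api": "send_rows", "payload": {"commands": [[-0.5, 0.9, 0, 0, 0, 0, 1], [-0.5, 0.9, 0, 0, 0, 0, 1], [-0.5, 0.9, 0, 0, 0, 0, 1], [-0.2, 0.4, 0, 0, 0, 0, 1], [0, 0, 0, 0, 0, 0, 1], [0, 0, 0, 0, 0, 0, 1]]}}

```text
time: 5.03
ee_pos: [0.5121, 0.3117, 0.1089]
eef_rot: [-0.014, 1.0, -0.001, -0.006]
ft_force: [-0.2, -0.8, -1.7]
width: 0.0627
```

{"api": "send_rows", "payload": {"commands": [[0.5, -0.3, -0.2, 0, -0.1, 0, 1], [0.3, -0.2, -0.4, 0, 0, 0, 1], [0, 0, -0.5, 0, 0, 0, 1], [0, 0, -0.4, 0, 0, 0, 1], [0, 0, 0, 0, 0, 0, 1], [0, 0, 0, 0, 0, 0, 1]]}}

```text
time: 5.53
ee_pos: [0.5376, 0.2904, 0.0582]
eef_rot: [-0.011, 1.0, -0.003, -0.003]
ft_force: [0.2, 0.5, -2.0]
width: 0.0623
```

Run:
```python
from h import *
im=r.camera("side");cv2.imwrite("pics/s2.png",cv2.resize(im[60:260,180:460],None,fx=2.8,fy=2.8))
for i in range(3):print(r.read_state()["ee_pos"])
```

```text
[0.53747935 0.29024318 0.05814169]
[0.53747935 0.29024318 0.05814169]
[0.53747935 0.29024318 0.05814169]
```

View pics/s2.png

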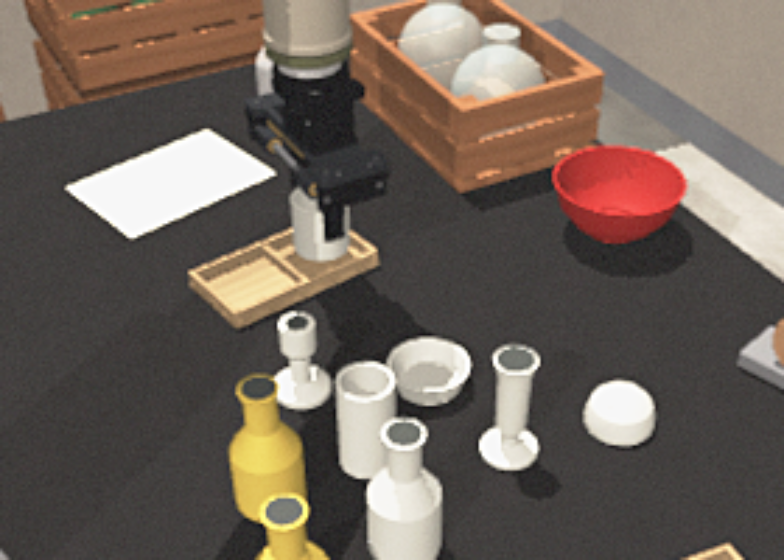

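The tumbler hangs upright over the far compartment, at about (320,230) in the crop. I'll lower it slowly.

{"api": "send_rows", "payload": {"commands": [[0, 0.2, -0.2, 0, 0, 0, 1], [0, 0.05, -0.2, 0, 0, 0, 1], [0, 0, -0.2, 0, 0, 0, 1], [0, 0, 0, 0, 0, 0, 1], [0, 0, 0, 0, 0, 0, 1]]}}

```text
time: 6.0
ee_pos: [0.538, 0.2997, 0.0399]
eef_rot: [-0.011, 1.0, -0.002, -0.002]
ft_force: [-0.3, -0.5, -1.9]
width: 0.0625
```

{"api": "send_rows", "payload": {"commands": [[0, -0.05, -0.1, 0, 0, 0, 1], [0, 0, -0.08, 0, 0, 0, 1], [0, 0, 0, 0, 0, 0, 1], [0, 0, 0, 0, 0, 0, 1]]}}

```text
time: 6.33
ee_pos: [0.5388, 0.2981, 0.0362]
eef_rot: [-0.011, 1.0, -0.001, -0.002]
ft_force: [0.5, -0.1, -2.5]
width: 0.0621
```

{"api": "send_rows", "payload": {"commands": [[0, 0, -0.08, 0, 0, 0, 1], [0, 0, -0.05, 0, 0, 0, 1], [0, 0, 0, 0, 0, 0, 1]]}}

```text
time: 6.58
ee_pos: [0.5397, 0.2983, 0.035]
eef_rot: [-0.011, 1.0, -0.001, -0.001]
ft_force: [0.1, -0.2, -2.8]
width: 0.0621
```

{"api": "send_rows", "payload": {"commands": [[0, 0, -0.1, 0, 0, 0, 1], [0, 0, -0.1, 0, 0, 0, 1], [0, 0, 0, 0, 0, 0, 1]]}}

```text
time: 6.83
ee_pos: [0.5416, 0.2986, 0.032]
eef_rot: [-0.011, 1.0, 0.0, 0.001]
ft_force: [-0.4, -0.0, -2.4]
width: 0.0628
```

{"api": "send_rows", "payload": {"commands": [[-0.1, 0, -0.1, 0, 0, 0, 1], [0, 0, -0.1, 0, 0, 0, 1], [0, 0, 0, 0, 0, 0, 1]]}}

```text
time: 7.08
ee_pos: [0.5421, 0.2987, 0.0292]
eef_rot: [-0.01, 1.0, 0.002, 0.005]
ft_force: [0.3, -0.0, -1.9]
width: 0.0622
```

Run:
```python
from h import *
im=r.camera("side");cv2.imwrite("pics/s3.png",cv2.resize(im[110:190,230:340],None,fx=7,fy=7,interpolation=cv2.INTER_CUBIC))
s=r.read_state();print(s["ee_pos"],s["ft_force"])
# expected foot centre & rim px for z=0.006
for z in(.006,.068,.010,.072):print(z,(proj("side",[.5375,.2985,z])-[230,110])*7)
```

```text
[0.54207825 0.29871275 0.02915331] [ 0.09218592 -0.03304991 -2.12833568]
0.006 [445.03386219 294.74577685]
0.068 [437.29801773 176.8801847 ]
0.01 [444.54989024 287.37183843]
0.072 [436.78115596 169.00512745]
```

View pics/s3.png

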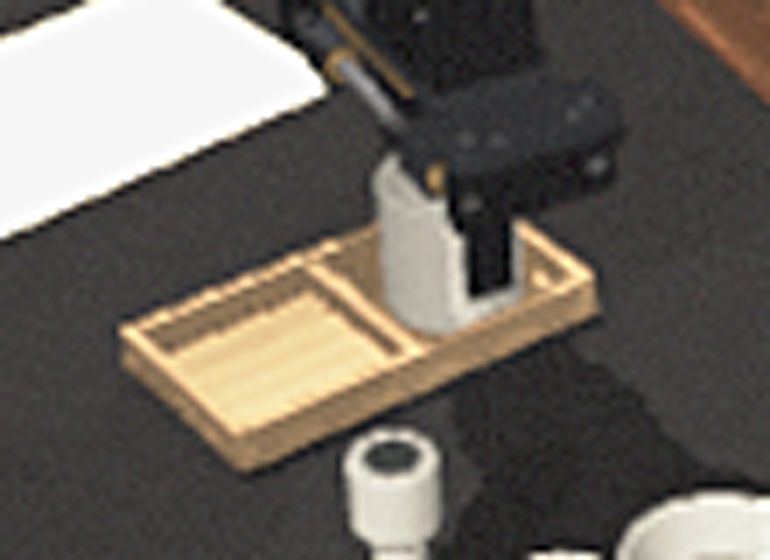

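{"api": "send_rows", "payload": {"commands": [[-0.1, 0, -0.1, 0, 0.05, 0, 1], [-0.1, 0, -0.05, 0, 0.05, 0, 1], [0, 0, 0, 0, 0, 0, 1]]}}

```text
time: 7.38
ee_pos: [0.5414, 0.2989, 0.0278]
eef_rot: [-0.009, 1.0, 0.003, 0.006]
ft_force: [0.3, -0.0, -2.4]
width: 0.0623
```

{"api": "send_rows", "payload": {"commands": [[-0.2, 0, -0.25, 0, 0.15, 0, 1], [0, 0, 0, 0, 0, 0, 1], [0, 0, 0, 0, 0, 0, 1]]}}

```text
time: 7.63
ee_pos: [0.5386, 0.2993, 0.0221]
eef_rot: [-0.008, 1.0, 0.005, 0.002]
ft_force: [-0.4, -0.0, -1.9]
width: 0.062
```

Run:
```python
from h import *
im=r.camera("side");cv2.imwrite("pics/s4.png",cv2.resize(im[110:190,230:340],None,fx=7,fy=7,interpolation=cv2.INTER_CUBIC))
s=r.read_state();print(s["ee_pos"],s["ft_force"],s["torque"],s["joint_torque"])
```

```text
[0.5382248  0.29931716 0.02173332] [ 2.03336093 -0.07853113  0.94909497] [-0.17193245 -0.29860796  0.0318363 ] [ 1.18723386e-01 -6.52004027e+01  4.29829404e+00 -3.19995904e+01
 -2.14022831e-01  4.50068694e-01 -3.66358180e-02]
```

View pics/s4.png

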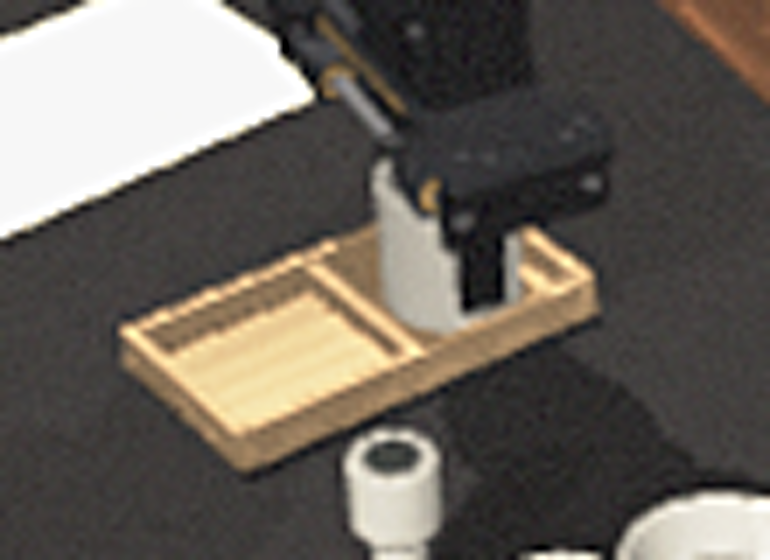

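The tumbler is on the floor: its foot edge stayed at (440,331) while the gripper slid 7 mm down. I'll open a little, rise, then open fully.

{"api": "send_rows", "payload": {"commands": [[0, 0, 0, 0, 0, 0, -0.55], [0, 0, 0, 0, 0, 0, -0.55], [0, 0, 0, 0, 0, 0, -0.55], [0, 0, 0.3, 0, 0, 0, -0.6], [0, 0, 0.3, 0, 0, 0, -0.7], [0, 0, 0.6, 0, 0, 0, -1], [0, 0, 0.8, 0, 0, 0, -1], [0, 0, 1, 0, 0, 0, -1], [0, 0, 1, 0, 0, 0, -1], [0, 0, 0, 0, 0, 0, -1]]}}

```text
time: 8.52
ee_pos: [0.5347, 0.2984, 0.1485]
eef_rot: [-0.009, 1.0, 0.003, -0.001]
ft_force: [0.9, -0.3, 0.4]
width: 0.0864
```

Run:
```python
from h import *
im=r.camera("side");cv2.imwrite("pics/s5.png",cv2.resize(im[60:260,180:460],None,fx=2.8,fy=2.8))
s=r.read_state();print(s["ee_pos"],s["ft_force"],s["eef_rot"])
```

```text
[0.5340144  0.29804554 0.14618968] [ 0.83317681  0.51841531 -0.13598046] [-0.00914487  0.99995291  0.002882   -0.00149545]
```

View pics/s5.png

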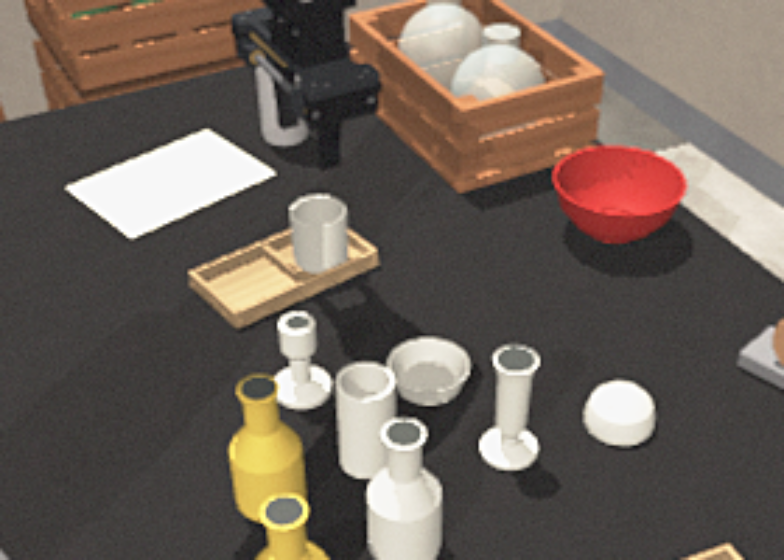

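The short tumbler stands upright in the far compartment, at (320,235) in the crop. Next is the carafe.

{"api": "send_rows", "payload": {"commands": [[0, -0.5, 0.8, 0, 0, 0, -1], [-0.2, -0.9, 0.6, 0, 0, 0, -1], [-0.25, -1, 0.3, 0, 0, 0, -1], [-0.25, -1, 0, 0, 0, 0, -1], [-0.25, -1, 0, 0, 0, 0, -1], [-0.25, -1, 0, 0, 0, 0, -1], [-0.25, -1, 0, 0, 0, 0, -1], [-0.25, -1, 0, 0, 0, 0, -1], [-0.25, -1, 0, 0, 0, 0, -1], [-0.25, -1, 0, 0, 0, 0, -1]]}}

```text
time: 9.4
ee_pos: [0.4595, 0.0119, 0.1976]
eef_rot: [-0.015, 1.0, 0.004, -0.003]
ft_force: [0.3, -1.3, 0.3]
width: 0.087
```

{"api": "send_rows", "payload": {"commands": [[-0.25, -1, 0, 0, 0, 0, -1], [-0.25, -1, 0, 0, 0, 0, -1], [-0.25, -1, 0, 0, 0, 0, -1], [-0.2, -0.6, 0, 0, 0, 0, -1], [0, 0, 0, 0, 0, 0, -1], [0, 0, 0, 0, 0, 0, -1]]}}

```text
time: 9.9
ee_pos: [0.4243, -0.1075, 0.1966]
eef_rot: [-0.01, 1.0, 0.005, -0.004]
ft_force: [-0.3, 0.6, -0.3]
width: 0.0871
```

Run:
```python
from h import *
im=r.camera("top");cv2.imwrite("pics/t6.png",cv2.resize(im[110:260,170:450],None,fx=2.8,fy=2.8))
s=r.read_state();print(s["ee_pos"],s["ft_force"],s["eef_rot"])
print((np.array([293.9,135.7])),onz("side",(293.6,135.4),.068))
```

```text
[ 0.42432237 -0.10745892  0.19659451] [ 0.20914657 -0.91298598 -0.02545809] [-0.01065145  0.99992139  0.00512212 -0.00418505]
[293.9 135.7] [0.54020974 0.29620357 0.068     ]
```

View pics/t6.png

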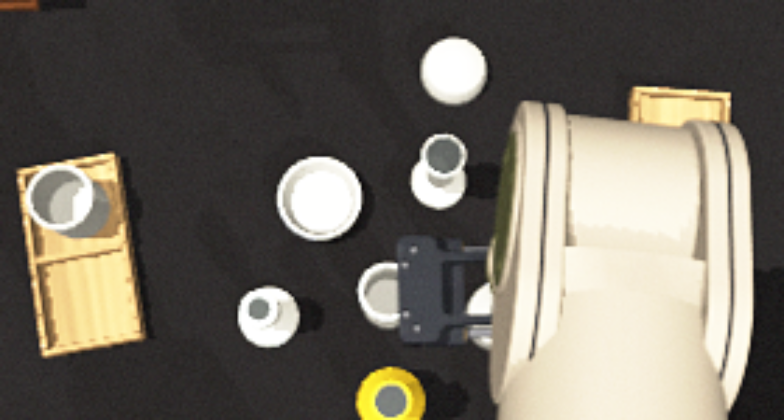

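Top view: the short tumbler is in its compartment, triangulated at (0.540, 0.296) against the compartment centre (0.537, 0.298). The gripper is over the carafe.

{"api": "send_rows", "payload": {"commands": [[0.1, -0.2, -0.4, -0.1, -0.1, 0, -1], [0, 0, -0.7, 0, 0, 0, -1], [0, 0, -0.8, 0, 0, 0, -1], [0, 0, -0.7, 0, 0, 0, -1], [0, 0, -0.5, 0, 0, 0, -1], [0, 0, 0, 0, 0, 0, -1], [0, 0, 0, 0, 0, 0, -1]]}}

```text
time: 10.53
ee_pos: [0.4296, -0.1057, 0.1003]
eef_rot: [-0.016, 1.0, 0.001, 0.001]
ft_force: [0.6, -0.4, 0.3]
width: 0.0871
```

{"api": "send_rows", "payload": {"commands": [[-0.1, -0.3, -0.5, 0, 0, 0, -1], [0, 0, 0, 0, 0, 0, -1], [0, 0, 0, 0, 0, 0, -1]]}}

```text
time: 10.78
ee_pos: [0.4286, -0.1126, 0.0874]
eef_rot: [-0.018, 1.0, 0.001, 0.002]
ft_force: [1.3, 0.8, 0.7]
width: 0.0866
```

Run:
```python
from h import *
im=r.camera("side");cv2.imwrite("pics/s7.png",cv2.resize(im[130:290,250:410],None,fx=4,fy=4,interpolation=cv2.INTER_CUBIC))
s=r.read_state();print(s["ee_pos"],s["ft_force"],s["eef_rot"])
```

```text
[ 0.42853364 -0.11263658  0.08739612] [-0.13794562  0.00493164 -0.18990421] [-0.0182872   0.99983035  0.00108818  0.00191432]
```

View pics/s7.png

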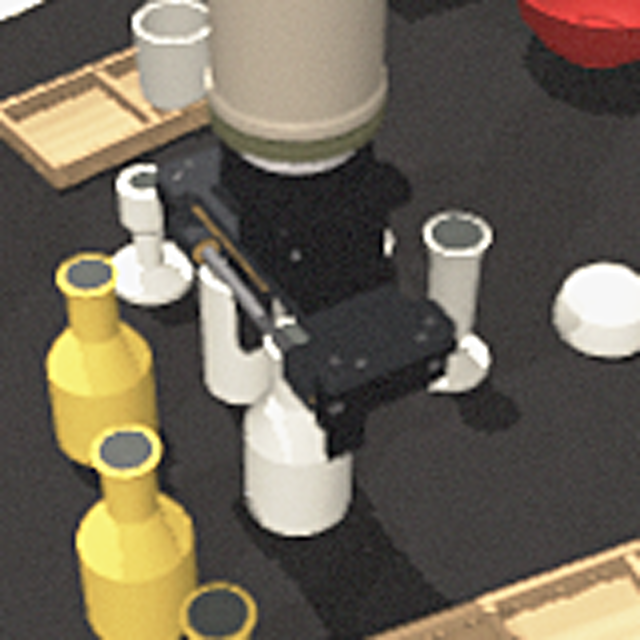

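The carafe neck sits between the fingers, at (290,370) in the crop. Closing.

{"api": "send_rows", "payload": {"commands": [[0, 0, 0, 0, 0, 0, 0], [0, 0, 0, 0, 0, 0, 0], [0, 0, 0, 0, 0, 0, 0.2], [0, 0, 0, 0, 0, 0, 0.4], [0, 0, 0, 0, 0, 0, 0.6], [0, 0, 0, 0, 0, 0, 1], [0, 0, 0, 0, 0, 0, 1], [0, 0, 0, 0, 0, 0, 1]], "grip_force": 20}}

```text
time: 11.5
ee_pos: [0.4311, -0.1113, 0.0911]
eef_rot: [-0.019, 1.0, 0.001, 0.005]
ft_force: [-0.9, 0.1, 0.2]
width: 0.0418
```

{"api": "send_rows", "payload": {"commands": [[0, 0, 0, 0, 0, 0, 1], [0, 0, 0, 0, 0, 0, 1], [0, 0, 0, 0, 0, 0, 1]]}}

```text
time: 11.75
ee_pos: [0.4311, -0.1111, 0.0911]
eef_rot: [-0.019, 1.0, 0.002, 0.004]
ft_force: [-0.2, 1.1, 0.3]
width: 0.0328
```

{"api": "send_rows", "payload": {"commands": [[0, 0, -0.05, 0, 0, 0, 1], [0, 0, 0, 0, 0, 0, 1], [0, 0, 0, 0, 0, 0, 1]]}}

```text
time: 12.0
ee_pos: [0.4322, -0.1112, 0.0909]
eef_rot: [-0.019, 1.0, 0.002, 0.006]
ft_force: [-0.2, -0.1, -2.0]
width: 0.0325
```

Run:
```python
from h import *
im=r.camera("side");cv2.imwrite("pics/s8.png",cv2.resize(im[190:270,280:390],None,fx=7,fy=7,interpolation=cv2.INTER_CUBIC))
im=r.camera("top");cv2.imwrite("pics/t8.png",cv2.resize(im[150:270,280:440],None,fx=5,fy=5,interpolation=cv2.INTER_CUBIC))
s=r.read_state();print(s["ee_pos"],s["ft_force"],s["eef_rot"],s["width"])
```

```text
[ 0.43209252 -0.11119539  0.09084448] [-0.46287328  0.01298416  1.19239751] [-0.01885839  0.99980589  0.00177254  0.00542318] 0.03277816330862309
```

View pics/s8.png

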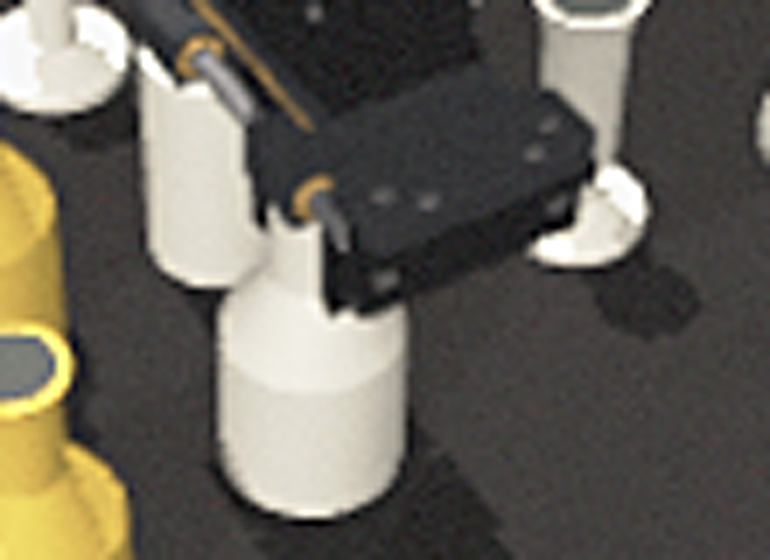

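View pics/t8.png

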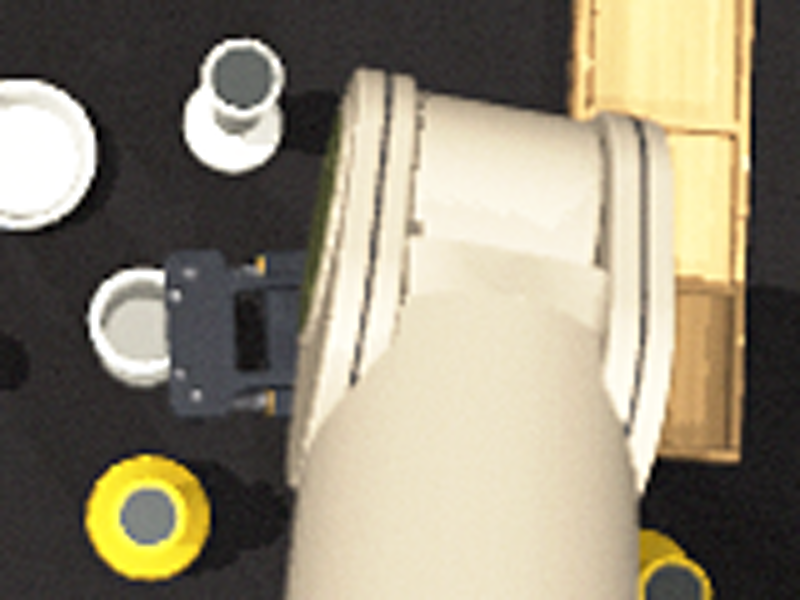

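The pads seem to catch the flare below the lip: opening 32.8 mm against a 28 mm neck, with the TCP drifted up to 0.091. I'll open slightly, lower 8 mm and regrip.

{"api": "send_rows", "payload": {"commands": [[-0.1, 0, 0, 0, 0.1, 0, -0.2], [0, 0, 0, 0, 0, 0, -0.2], [0, 0, -0.3, 0, 0, 0, -0.2], [-0.1, 0, 0, 0, 0, 0, -0.2], [0, 0, 0, 0, 0, 0, -0.2]]}}

```text
time: 12.52
ee_pos: [0.4254, -0.1113, 0.0805]
eef_rot: [-0.019, 1.0, 0.002, 0.0]
ft_force: [-0.4, -0.8, -0.3]
width: 0.0508
```

{"api": "send_rows", "payload": {"commands": [[0.05, 0, 0, 0, 0, 0, 0.3], [0, 0, 0, 0, 0, 0, 0.5], [0, 0, 0, 0, 0, 0, 1], [0, 0, 0, 0, 0, 0, 1], [0, 0, 0, 0, 0, 0, 1], [0, 0, 0, 0, 0, 0, 1]], "grip_force": 20}}

```text
time: 13.02
ee_pos: [0.4265, -0.1113, 0.08]
eef_rot: [-0.019, 1.0, 0.002, -0.0]
ft_force: [0.4, -0.0, -0.3]
width: 0.0362
```

{"api": "send_rows", "payload": {"commands": [[0, 0, 0, 0, 0, 0, 1], [0, 0, 0, 0, 0, 0, 1], [0, 0, 0, 0, 0, 0, 1]]}}

```text
time: 13.27
ee_pos: [0.4265, -0.1113, 0.08]
eef_rot: [-0.019, 1.0, 0.002, -0.0]
ft_force: [0.1, 0.7, -1.0]
width: 0.0361
```

Now the fingertips meet the shoulder (36 mm), so the straight fit is in between, with the TCP at about 0.086.

{"api": "send_rows", "payload": {"commands": [[0, 0, 0, 0, 0, 0, 0], [0, 0, 0, 0, 0, 0, 0], [0, -0.05, 0.25, 0, 0, 0, 0], [0, 0, 0, 0, 0, 0, 0.3], [0, 0, 0, 0, 0, 0, 1], [0, 0, 0, 0, 0, 0, 1], [0, 0, 0, 0, 0, 0, 1], [0, 0, 0, 0, 0, 0, 1]], "grip_force": 20}}

```text
time: 13.93
ee_pos: [0.4268, -0.1128, 0.0888]
eef_rot: [-0.019, 1.0, 0.002, 0.0]
ft_force: [-0.3, 0.5, -0.3]
width: 0.0332
```

{"api": "send_rows", "payload": {"commands": [[0, 0, 0, 0, 0, 0, 1], [0, 0, 0, 0, 0, 0, 1], [0, 0, 0, 0, 0, 0, 1]]}}

```text
time: 14.18
ee_pos: [0.4269, -0.1127, 0.0888]
eef_rot: [-0.019, 1.0, 0.002, 0.0]
ft_force: [-0.7, 0.1, 0.3]
width: 0.0328
```

{"api": "send_rows", "payload": {"commands": [[0, 0, 0.2, 0, 0, 0, 1], [0, 0, 0.4, 0, 0, 0, 1], [0, 0, 0.3, 0, 0, 0, 1], [0, 0, 0, 0, 0, 0, 1], [0, 0, 0, 0, 0, 0, 1]], "grip_force": 25}}

```text
time: 14.6
ee_pos: [0.4251, -0.1129, 0.1165]
eef_rot: [-0.019, 1.0, 0.002, -0.001]
ft_force: [0.6, 0.1, -3.5]
width: 0.0328
```

Run:
```python
from h import *
im=r.camera("side");cv2.imwrite("pics/s9.png",cv2.resize(im[180:270,280:390],None,fx=7,fy=6,interpolation=cv2.INTER_CUBIC))
s=r.read_state();print(s["ee_pos"],s["ft_force"],s["eef_rot"],s["width"])
```

```text
[ 0.42523332 -0.11294767  0.11648756] [ 0.07482132 -0.82231178 -2.76204258] [-0.01872231  0.99982251  0.00162372 -0.00133845] 0.032850101212465906
```

View pics/s9.png

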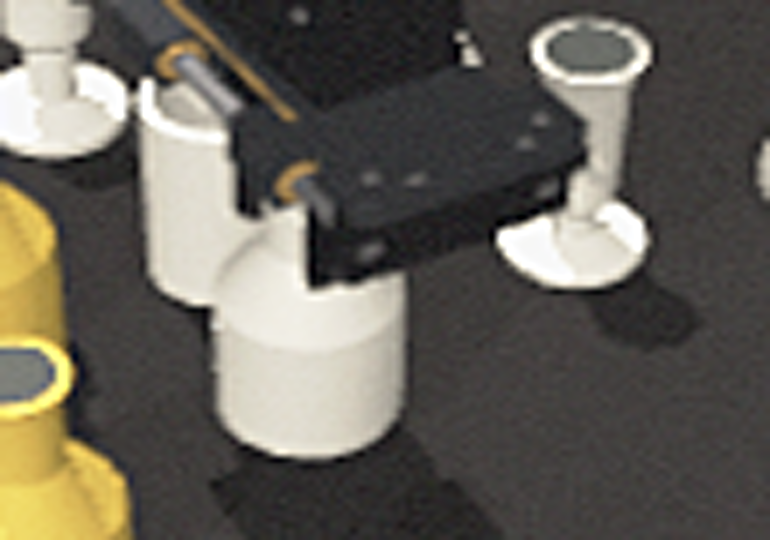

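Held upright and off the bench, with about 3 N on the wrist. Carrying it to the near compartment (0.449, 0.282).

{"api": "send_rows", "payload": {"commands": [[0, 0, 0.6, 0, 0, 0, 1], [0, 0, 0.9, 0, 0, 0, 1], [0, 0, 0.9, 0, 0, 0, 1], [0, 0.2, 0.8, 0, 0, 0, 1], [0, 0.5, 0.3, 0, 0, 0, 1], [0.1, 0.7, 0, 0, 0, 0, 1], [0.1, 0.7, 0, 0, 0, 0, 1], [0.1, 0.8, 0, 0, 0, 0, 1], [0.1, 0.8, 0, 0, 0, 0, 1], [0.1, 0.8, 0, 0, 0, 0, 1]]}}

```text
time: 15.48
ee_pos: [0.4362, 0.0219, 0.2223]
eef_rot: [-0.013, 1.0, 0.002, -0.004]
ft_force: [1.2, 0.5, -3.8]
width: 0.0328
```

{"api": "send_rows", "payload": {"commands": [[0.1, 0.8, 0, 0, 0, 0, 1], [0.1, 0.8, 0, 0, 0, 0, 1], [0.1, 0.8, 0, 0, 0, 0, 1], [0.1, 0.8, 0, 0, 0, 0, 1], [0.1, 0.8, 0, 0, 0, 0, 1], [0.1, 0.8, 0, 0, 0, 0, 1], [0.1, 0.8, 0, 0, 0, 0, 1], [0.1, 0.6, 0, 0, 0, 0, 1], [0, 0.3, 0, 0, 0, 0, 1], [0, 0, 0, 0, 0, 0, 1]]}}

```text
time: 16.32
ee_pos: [0.4568, 0.2314, 0.2148]
eef_rot: [-0.016, 1.0, 0.001, -0.009]
ft_force: [0.0, -0.6, -3.2]
width: 0.0325
```

{"api": "send_rows", "payload": {"commands": [[-0.1, 0.6, 0, 0, -0.2, 0, 1], [-0.1, 0.7, -0.3, 0, 0, 0, 1], [0, 0.4, -0.6, 0, 0, 0, 1], [0, 0, -0.7, 0, 0, 0, 1], [0, 0, -0.6, 0, 0, 0, 1], [0, 0, -0.4, 0, 0, 0, 1], [0, 0, 0, 0, 0, 0, 1], [0, 0, 0, 0, 0, 0, 1]]}}

```text
time: 16.98
ee_pos: [0.4513, 0.2744, 0.1323]
eef_rot: [-0.012, 1.0, -0.002, -0.001]
ft_force: [0.7, -0.7, -2.2]
width: 0.0324
```

{"api": "send_rows", "payload": {"commands": [[-0.1, 0.25, -0.2, 0, 0, 0, 1], [0, 0, -0.4, 0, 0, 0, 1], [0, 0, -0.2, 0, 0, 0, 1], [0, 0, 0, 0, 0, 0, 1], [0, 0, 0, 0, 0, 0, 1]]}}

```text
time: 17.4
ee_pos: [0.4495, 0.2815, 0.1085]
eef_rot: [-0.011, 1.0, -0.001, 0.001]
ft_force: [0.4, 0.4, -3.4]
width: 0.0323
```

Run:
```python
from h import *
im=r.camera("side");cv2.imwrite("pics/s10.png",cv2.resize(im[90:190,230:340],None,fx=7,fy=6,interpolation=cv2.INTER_CUBIC))
s=r.read_state();print(s["ee_pos"],s["ft_force"],s["eef_rot"],s["width"])
```

```text
[0.44945672 0.28150773 0.10854359] [ 1.05917858 -0.65531531 -3.23802211] [-1.12437038e-02  9.99935912e-01 -1.16436595e-03  6.28388316e-04] 0.03244297198356512
```

View pics/s10.png

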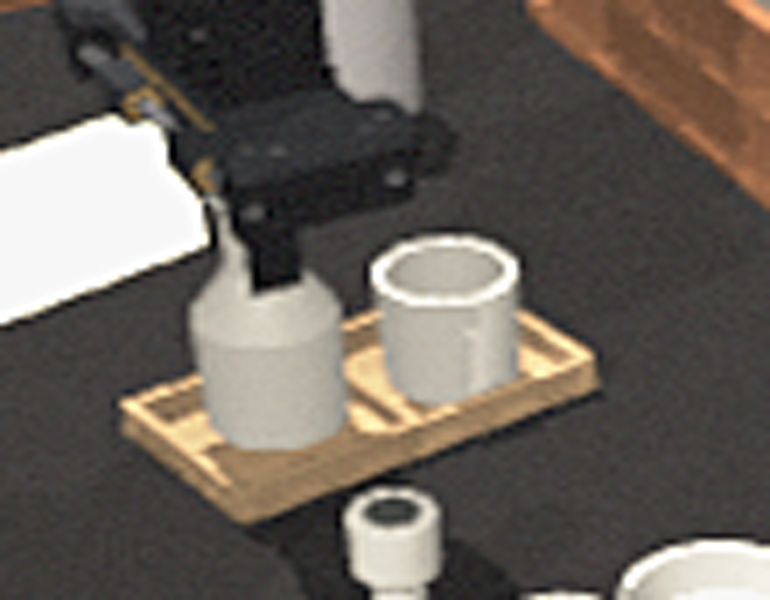

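The carafe is upright over the near compartment, foot at (275,445) in the crop. Lowering.

{"api": "send_rows", "payload": {"commands": [[0, 0, -0.2, 0, 0, 0, 1], [0, 0, 0, 0, 0, 0, 1], [0, 0, -0.15, 0, 0, 0, 1], [0, 0, 0, 0, 0, 0, 1], [0, 0, 0, 0, 0, 0, 1]]}}

```text
time: 17.87
ee_pos: [0.4501, 0.2818, 0.0979]
eef_rot: [-0.011, 1.0, -0.001, 0.001]
ft_force: [-0.1, -0.3, -3.1]
width: 0.0326
```

{"api": "send_rows", "payload": {"commands": [[0, 0, -0.12, 0, 0, 0, 1], [0, 0, 0, 0, 0, 0, 1], [0, 0, 0, 0, 0, 0, 1]]}}

```text
time: 18.12
ee_pos: [0.4508, 0.2824, 0.0948]
eef_rot: [-0.011, 1.0, -0.0, 0.002]
ft_force: [0.8, -0.7, -3.2]
width: 0.0327
```

{"api": "send_rows", "payload": {"commands": [[0, 0, -0.12, 0, 0, 0, 1], [0, 0, 0, 0, 0, 0, 1], [0, 0, 0, 0, 0, 0, 1]]}}

```text
time: 18.37
ee_pos: [0.4531, 0.285, 0.0951]
eef_rot: [-0.012, 1.0, 0.003, 0.005]
ft_force: [0.0, 0.3, -3.1]
width: 0.0325
```

z stopped at 0.095, the expected height for floor contact. Releasing.

{"api": "send_rows", "payload": {"commands": [[0, 0, 0, 0, 0, 0, 0.2], [0, 0, 0, 0, 0, 0, 0.1], [0, 0, 0, 0, 0, 0, 0], [0, 0, 0, 0, 0, 0, -0.4], [0, 0, 0, 0, 0, 0, -0.7], [0, 0, 0, 0, 0, 0, -0.8], [0, 0, 0, 0, 0, 0, -0.8]]}}

```text
time: 18.95
ee_pos: [0.4533, 0.2847, 0.0948]
eef_rot: [-0.011, 1.0, 0.003, 0.005]
ft_force: [0.3, -0.6, 0.2]
width: 0.0622
```

Run:
```python
from h import *
im=r.camera("side");cv2.imwrite("pics/s11.png",cv2.resize(im[90:190,230:340],None,fx=7,fy=6,interpolation=cv2.INTER_CUBIC))
s=r.read_state();print(s["ee_pos"],s["ft_force"],s["eef_rot"],s["width"])
```

```text
[0.45326742 0.28467069 0.09483824] [-0.2257353  -0.36445896 -0.43151306] [-0.01129146  0.9999205   0.00254451  0.00500252] 0.06608603287534447
```

View pics/s11.png

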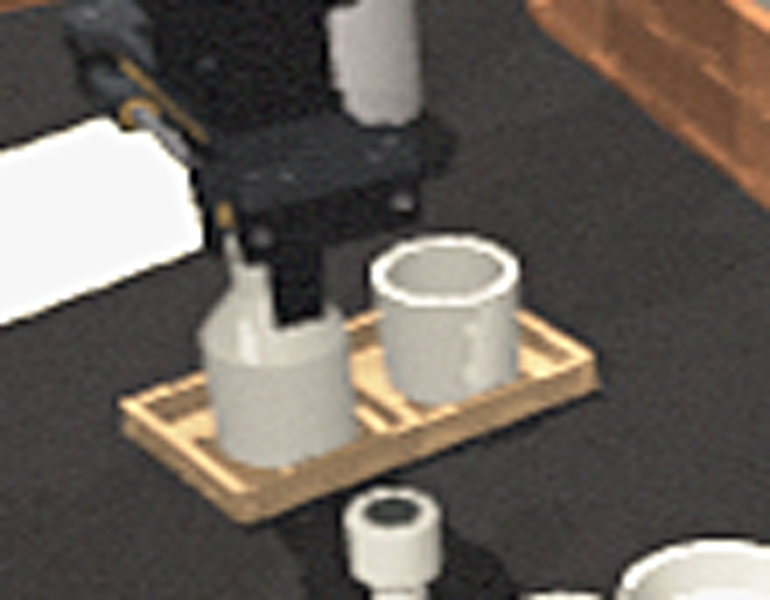

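The carafe stands in the near compartment with its foot behind the rim at (280,460). Rising and going to the candlestick.

{"api": "send_rows", "payload": {"commands": [[0, 0, 0.3, 0, -0.1, 0, -1], [0, 0, 0.8, 0, 0, 0, -1], [0, 0, 1, 0, 0, 0, -1], [0, 0, 1, 0, 0, 0, -1], [0, -0.6, 0, 0, 0, 0, -1], [-0.2, -0.9, 0, 0, 0, 0, -1], [-0.2, -0.9, 0, 0, 0, 0, -1], [-0.2, -0.9, 0, 0, 0, 0, -1], [-0.1, -0.9, 0, 0, 0, 0, -1], [0, -0.8, 0, 0, 0, 0, -1]]}}

```text
time: 19.83
ee_pos: [0.4294, 0.1345, 0.1983]
eef_rot: [-0.016, 1.0, 0.004, 0.013]
ft_force: [0.8, -0.7, 0.3]
width: 0.0868
```

{"api": "send_rows", "payload": {"commands": [[0, -0.5, -0.5, 0, 0, 0, -1], [0, 0, -0.7, 0, 0, 0, -1], [0, 0, 0, 0, 0, 0, -1], [0, 0, 0, 0, 0, 0, -1]]}}

```text
time: 20.17
ee_pos: [0.4305, 0.1132, 0.1659]
eef_rot: [-0.012, 1.0, 0.005, 0.017]
ft_force: [0.3, -0.7, -0.2]
width: 0.0871
```

{"api": "send_rows", "payload": {"commands": [[0, -0.1, -0.3, -0.1, 0.4, 0, -1], [0, 0, -0.5, 0, 0, 0, -1], [0, 0, 0, 0, 0, 0, -1], [0, 0, 0, 0, 0, 0, -1]]}}

```text
time: 20.5
ee_pos: [0.4321, 0.1128, 0.1465]
eef_rot: [-0.013, 1.0, 0.002, 0.001]
ft_force: [-0.5, 0.1, 0.9]
width: 0.0873
```

Run:
```python
from h import *
im=r.camera("top");cv2.imwrite("pics/t12.png",cv2.resize(im[110:260,170:450],None,fx=2.8,fy=2.8))
im=r.camera("side");cv2.imwrite("pics/s12.png",cv2.resize(im[80:240,230:390],None,fx=4,fy=4))
s=r.read_state();print(s["ee_pos"],s["ft_force"],s["eef_rot"])
```

```text
[0.43199375 0.11278336 0.1464111 ] [ 0.06161483  0.22592556 -0.12077438] [-0.01321918  0.99990953  0.00212209  0.00129434]
```

View pics/t12.png

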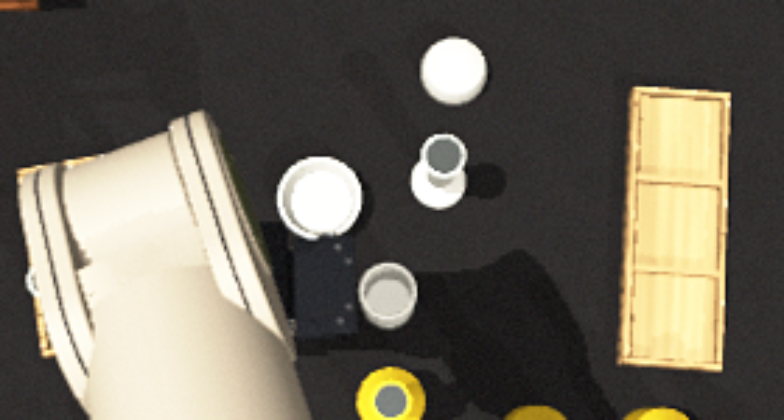

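View pics/s12.png

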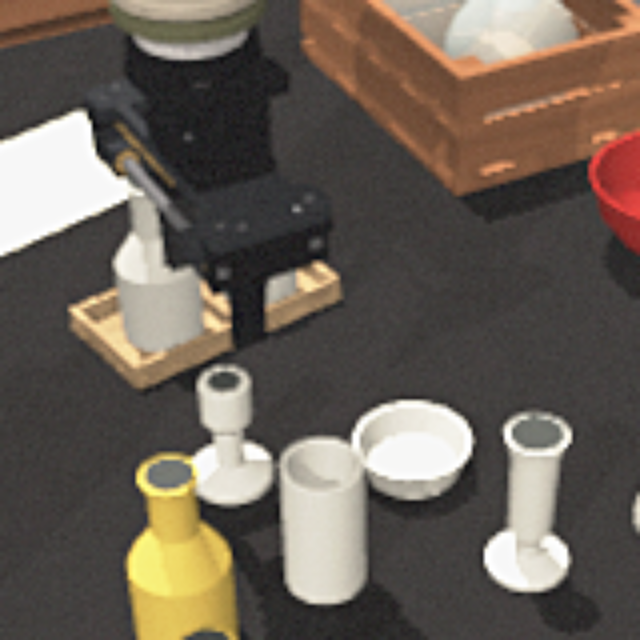

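Pieces are unmoved and the gripper is above the candlestick (cup at (225,385) in the side crop). Descending.

{"api": "send_rows", "payload": {"commands": [[0, -0.1, -0.7, 0, 0, 0, -1], [0, 0, -0.8, 0, 0, 0, -1], [0, 0, -0.8, 0, 0, 0, -1], [0, 0, -0.5, 0, 0, 0, -1], [0, 0, 0, 0, 0, 0, -1], [0, 0, 0, 0, 0, 0, -1]]}}

```text
time: 21.1
ee_pos: [0.4355, 0.1127, 0.0665]
eef_rot: [-0.015, 1.0, 0.004, 0.006]
ft_force: [0.2, -0.4, -0.2]
width: 0.0873
```

{"api": "send_rows", "payload": {"commands": [[-0.1, -0.1, -0.5, 0, 0.1, 0, -1], [0, 0, 0, 0, 0, 0, -1], [0, 0, 0, 0, 0, 0, 0], [0, 0, 0, 0, 0, 0, 0.2]]}}

```text
time: 21.43
ee_pos: [0.4354, 0.1114, 0.0567]
eef_rot: [-0.015, 1.0, 0.006, 0.005]
ft_force: [0.0, 0.7, 0.1]
width: 0.0799
```

{"api": "send_rows", "payload": {"commands": [[-0.1, -0.05, -0.2, -0.1, 0.1, 0, 0.1], [0, 0, 0, 0, 0, 0, 0.2], [0, 0, 0, 0, 0, 0, 0.4], [0, 0, 0, 0, 0, 0, 0.6], [0, 0, 0, 0, 0, 0, 1], [0, 0, 0, 0, 0, 0, 1], [0, 0, 0, 0, 0, 0, 1], [0, 0, 0, 0, 0, 0, 1]], "grip_force": 20}}

```text
time: 22.1
ee_pos: [0.4342, 0.111, 0.0535]
eef_rot: [-0.015, 1.0, 0.002, 0.002]
ft_force: [-0.2, 0.4, -1.3]
width: 0.0334
```

{"api": "send_rows", "payload": {"commands": [[0, 0, 0, 0, 0, 0, 1], [0, 0, 0, 0, 0, 0, 1]]}}

```text
time: 22.27
ee_pos: [0.4342, 0.111, 0.0535]
eef_rot: [-0.015, 1.0, 0.002, 0.002]
ft_force: [1.4, 0.3, -1.3]
width: 0.0335
```

{"api": "send_rows", "payload": {"commands": [[0, 0, 0.5, 0, 0, 0, 1], [0, 0, 0.9, 0, 0, 0, 1], [0, 0, 1, 0, 0, 0, 1], [0, 0, 1, 0, 0, 0, 1], [0, 0, 1, 0, 0, 0, 1], [0, -0.3, 0.4, 0, 0, 0, 1], [0, -0.6, 0, 0, 0, 0, 1], [0, -0.8, 0, 0, 0, 0, 1], [0, -0.8, 0, 0, 0, 0, 1], [0, -0.8, 0, 0, 0, 0, 1]]}}

```text
time: 23.1
ee_pos: [0.4291, 0.0117, 0.202]
eef_rot: [-0.02, 1.0, 0.001, -0.001]
ft_force: [0.3, -0.7, -1.9]
width: 0.0334
```

{"api": "send_rows", "payload": {"commands": [[0, -0.8, 0, 0, 0, 0, 1], [0, -0.8, 0, 0, 0, 0, 1], [0, -0.8, 0, 0, 0, 0, 1], [0, -0.8, 0, 0, 0, 0, 1], [0, -0.8, 0, 0, 0, 0, 1], [0, -0.8, 0, 0, 0, 0, 1], [0, -0.8, 0, 0, 0, 0, 1], [0, -0.6, 0, 0, 0, 0, 1], [0, -0.3, 0, 0, 0, 0, 1], [0, 0, 0, 0, 0, 0, 1]]}}

```text
time: 23.93
ee_pos: [0.4233, -0.1981, 0.1998]
eef_rot: [-0.017, 1.0, 0.001, -0.003]
ft_force: [-1.1, 0.3, -2.6]
width: 0.0332
```

{"api": "send_rows", "payload": {"commands": [[0, -0.6, 0, 0, 0, 0, 1], [0, -0.8, -0.2, 0, 0, 0, 1], [0, -0.8, -0.5, 0, 0, 0, 1], [0, -0.4, -0.7, 0, 0, 0, 1], [0, 0, -0.8, 0, 0, 0, 1], [0, 0, -0.6, 0, 0, 0, 1], [0, 0, -0.4, 0, 0, 0, 1], [0, 0, 0, 0, 0, 0, 1], [0, 0, 0, 0, 0, 0, 1]]}}

```text
time: 24.68
ee_pos: [0.4233, -0.2726, 0.0985]
eef_rot: [-0.019, 1.0, 0.003, -0.004]
ft_force: [-0.5, -0.1, -0.8]
width: 0.0333
```

Run:
```python
from h import *
im=r.camera("side");cv2.imwrite("pics/s13.png",cv2.resize(im[180:340,310:490],None,fx=4,fy=3.6))
s=r.read_state();print(s["ee_pos"],s["ft_force"],s["eef_rot"])
```

```text
[ 0.42342317 -0.27245958  0.09860328] [-0.58054318  0.50132606 -2.05528427] [-0.01910322  0.99980584  0.00284495 -0.00390518]
```

View pics/s13.png

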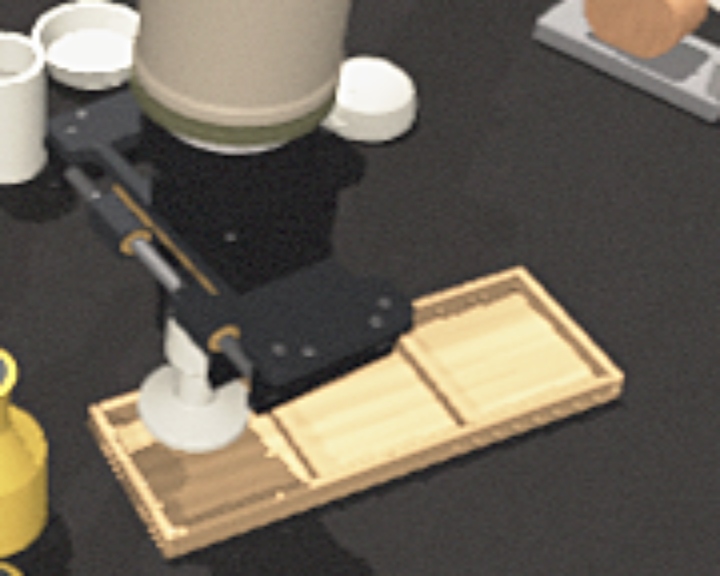

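The candlestick is upright over the near compartment, foot at (193,410). I'll shift 10 mm in y and lower.

{"api": "send_rows", "payload": {"commands": [[0.05, -0.35, -0.2, 0, 0, 0, 1], [0, 0, -0.4, 0, -0.1, 0, 1], [0, 0, -0.4, 0, 0, 0, 1], [0, 0, 0, 0, 0, 0, 1], [0, 0, 0, 0, 0, 0, 1]]}}

```text
time: 25.15
ee_pos: [0.4287, -0.2817, 0.0717]
eef_rot: [-0.021, 1.0, 0.003, 0.004]
ft_force: [1.1, -0.1, -1.9]
width: 0.0332
```

{"api": "send_rows", "payload": {"commands": [[-0.1, 0, -0.25, 0, 0.1, 0, 1], [0, 0, 0, 0, 0, 0, 1], [0, 0, -0.12, 0, 0, 0, 1], [0, 0, 0, 0, 0, 0, 1], [0, 0, 0, 0, 0, 0, 1]]}}

```text
time: 25.57
ee_pos: [0.4267, -0.2813, 0.0614]
eef_rot: [-0.022, 1.0, 0.003, -0.0]
ft_force: [0.6, -0.4, -1.2]
width: 0.0333
```

{"api": "send_rows", "payload": {"commands": [[0, 0, -0.12, 0, 0, 0, 1], [0, 0, 0, 0, 0, 0, 1], [0, 0, 0, 0, 0, 0, 1]]}}

```text
time: 25.82
ee_pos: [0.4277, -0.282, 0.059]
eef_rot: [-0.022, 1.0, 0.002, 0.001]
ft_force: [-0.2, 0.5, -2.2]
width: 0.0327
```

{"api": "send_rows", "payload": {"commands": [[0, 0, -0.1, 0, 0, 0, 1], [0, 0, 0, 0, 0, 0, 1], [0, 0, 0, 0, 0, 0, 1]]}}

```text
time: 26.07
ee_pos: [0.4291, -0.2824, 0.0577]
eef_rot: [-0.022, 1.0, 0.002, 0.002]
ft_force: [0.7, 0.2, -2.3]
width: 0.0337
```

Run:
```python
from h import *
im=r.camera("side");cv2.imwrite("pics/s14.png",cv2.resize(im[220:340,320:440],None,fx=5,fy=5,interpolation=cv2.INTER_CUBIC))
s=r.read_state();print(s["ee_pos"],s["ft_force"],s["eef_rot"])
```

```text
[ 0.42897574 -0.28232418  0.05754344] [-0.00608367  0.46819456 -2.74235414] [-0.02159506  0.99976084  0.00250239  0.0023773 ]
```

View pics/s14.png

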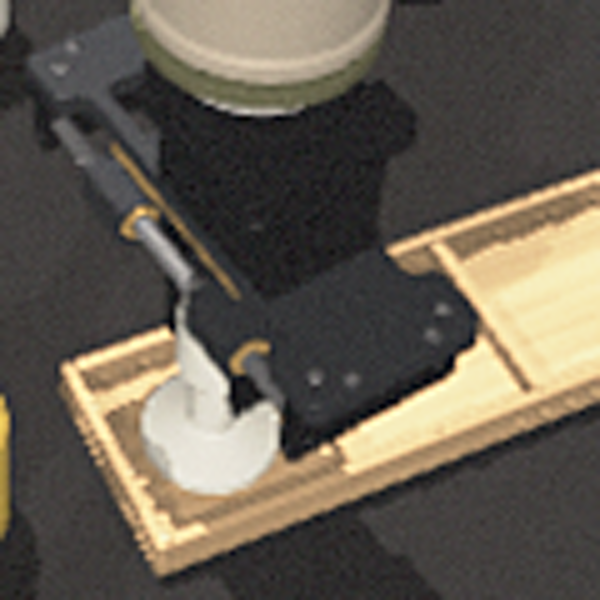

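Run:
```python
from h import *
for z in (.006,.009,.012,.02):
    t=np.linspace(0,2*np.pi,73);P=np.array([proj("side",[.428+.029*np.cos(a),-.2815+.029*np.sin(a),z]) for a in t])
    print(z,(P[:,1].max()-220+.4)*5,((P[:,0].min()-320+.4)*5,(P[:,0].max()-320+.4)*5))
```

```text
0.006 494.1537624069655 (np.float64(143.60339720758913), np.float64(281.55019370157686))
0.009 490.1113338585593 (np.float64(143.8554369170036), np.float64(282.12600373227457))
0.012 486.04952245507616 (np.float64(144.1086534737941), np.float64(282.70451396794))
0.02 475.12219775160463 (np.float64(144.7897141782242), np.float64(284.2605542851642))
```

The foot edge projects to z of about 6–8 mm, so it is at or just above the floor. One more small step down, then release.

{"api": "send_rows", "payload": {"commands": [[-0.05, 0, -0.12, 0, 0, 0, 1], [0, 0, 0, 0, 0, 0, 1], [0, 0, 0, 0, 0, 0, 1]]}}

```text
time: 26.37
ee_pos: [0.4297, -0.2824, 0.0556]
eef_rot: [-0.022, 1.0, 0.002, 0.005]
ft_force: [-0.3, 0.0, -2.4]
width: 0.0332
```

{"api": "send_rows", "payload": {"commands": [[0, 0, 0, 0, 0, 0, 0.2], [0, 0, 0, 0, 0, 0, 0.1], [0, 0, 0, 0, 0, 0, 0], [0, 0, 0, 0, 0, 0, -0.4], [0, 0, 0, 0, 0, 0, -0.6], [0, 0, 0, 0, 0, 0, -0.7], [0, 0, 0, 0, 0, 0, -0.7], [0, 0, 0.5, 0, 0, 0, -0.8], [0, 0, 1, 0, 0, 0, -1], [0, 0, 1, 0, 0, 0, -1]]}}

```text
time: 27.2
ee_pos: [0.4252, -0.2806, 0.1264]
eef_rot: [-0.022, 1.0, 0.004, -0.001]
ft_force: [1.5, -1.3, 0.0]
width: 0.0818
```

{"api": "send_rows", "payload": {"commands": [[0, 0.4, 1, 0, 0, 0, -1], [0, 0.8, 0.5, 0, 0.1, 0, -1], [0, 0.9, 0, 0, 0, 0, -1], [0, 0.9, 0, 0, 0, 0, -1], [0, 0.9, 0, 0, 0, 0, -1], [0, 0.9, 0, 0, 0, 0, -1], [0, 0.9, 0, 0, 0, 0, -1], [0, 0.9, 0, 0, 0, 0, -1], [0, 0.9, 0, 0, 0, 0, -1], [0, 0, 0, 0, 0, 0, -1]]}}

```text
time: 28.03
ee_pos: [0.4252, -0.0502, 0.1819]
eef_rot: [-0.018, 1.0, 0.002, 0.001]
ft_force: [-0.8, -0.4, -0.2]
width: 0.0867
```

Run:
```python
from h import *
im=r.camera("side");cv2.imwrite("pics/s15.png",cv2.resize(im[100:340,230:480],None,fx=2.8,fy=2.4))
s=r.read_state();print(s["ee_pos"],s["ft_force"],s["eef_rot"])
```

```text
[ 0.42523417 -0.05252412  0.18199217] [-0.0343054  -0.2361655  -0.06851565] [-0.01715288  0.99985131  0.00141985  0.00106196]
```

View pics/s15.png

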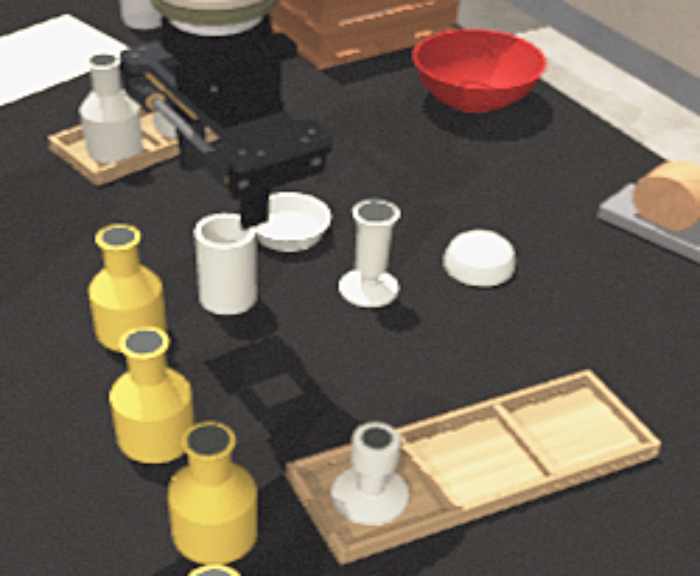

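The candlestick stands upright in the near compartment (375,480). Now the tall tumbler.

{"api": "send_rows", "payload": {"commands": [[0.4, 0.7, 0, 0, 0, 0, -1], [0.3, 0.8, 0, 0, 0, 0, -1], [0, 0, -0.4, 0, 0, 0, -1], [0, 0, -0.6, 0, 0, 0, -1], [0, 0, 0, 0, 0, 0, -1], [0, 0, 0, 0, 0, 0, -1]]}}

```text
time: 28.58
ee_pos: [0.4483, -0.0105, 0.1525]
eef_rot: [-0.015, 1.0, 0.001, 0.003]
ft_force: [0.1, -0.8, 0.4]
width: 0.0867
```

{"api": "send_rows", "payload": {"commands": [[-0.1, 0.1, -0.6, 0, 0, 0, -1], [0, 0, -0.8, 0, 0, 0, -1], [0, 0, -0.8, 0, 0, 0, -1], [0, 0, -0.6, 0, 0, 0, -1], [0, 0, 0, 0, 0, 0, -1], [0, 0, 0, 0, 0, 0, -1]]}}

```text
time: 29.08
ee_pos: [0.4482, -0.0124, 0.0716]
eef_rot: [-0.011, 1.0, 0.001, 0.006]
ft_force: [0.1, 0.1, 0.5]
width: 0.0869
```

Run:
```python
from h import *
im=r.camera("side");cv2.imwrite("pics/s16.png",cv2.resize(im[130:270,240:380],None,fx=4,fy=4))
s=r.read_state();print(s["ee_pos"],s["ft_force"],s["eef_rot"])
```

```text
[ 0.44824442 -0.01229312  0.07172803] [-0.22280315  0.35952934 -0.18333982] [-0.01109231  0.99991837  0.0014585   0.00617124]
```

View pics/s16.png

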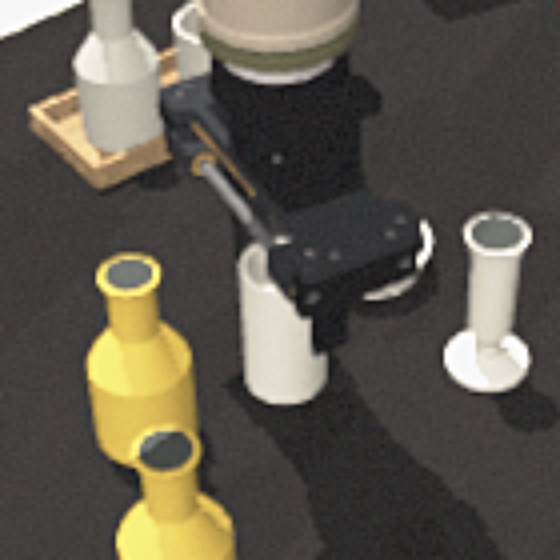

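The tumbler is between the fingers. Lowering 20 mm and closing.

{"api": "send_rows", "payload": {"commands": [[-0.1, 0.15, -0.5, 0, 0.1, 0, -1], [0, 0, -0.3, 0, 0, 0, -0.5], [0, 0, 0, 0, 0, 0, -0.2], [0, 0, 0, 0, 0, 0, 0.3], [0, 0, 0, 0, 0, 0, 1], [0, 0, 0, 0, 0, 0, 1], [0, 0, 0, 0, 0, 0, 1], [0, 0, 0, 0, 0, 0, 1]], "grip_force": 20}}

```text
time: 29.8
ee_pos: [0.4506, -0.0085, 0.055]
eef_rot: [-0.01, 1.0, 0.003, 0.007]
ft_force: [-0.7, -0.3, -1.7]
width: 0.0509
```

{"api": "send_rows", "payload": {"commands": [[0, 0, 0, 0, 0, 0, 1], [0, 0, 0, 0, 0, 0, 1]]}}

```text
time: 29.97
ee_pos: [0.4505, -0.0086, 0.0551]
eef_rot: [-0.01, 1.0, 0.003, 0.007]
ft_force: [0.0, -0.3, -2.0]
width: 0.0514
```

{"api": "send_rows", "payload": {"commands": [[0, 0, 0.5, 0, 0, 0, 1], [0, 0, 0.9, 0, 0, 0, 1], [0, 0, 1, 0, 0, 0, 1], [0, 0, 0.9, 0, 0, 0, 1], [0.1, -0.4, 0.2, 0, 0, 0, 1], [0.2, -0.7, 0, 0, 0, 0, 1], [0.2, -0.9, 0, 0, 0, 0, 1], [0.2, -0.9, 0, 0, 0, 0, 1], [0.2, -0.9, 0, 0, 0, 0, 1], [0.2, -0.9, 0, 0, 0, 0, 1]]}}

```text
time: 30.8
ee_pos: [0.4806, -0.1498, 0.1643]
eef_rot: [-0.016, 1.0, 0.003, 0.005]
ft_force: [-0.3, -0.1, -2.8]
width: 0.0512
```

{"api": "send_rows", "payload": {"commands": [[0.2, -0.9, 0, 0, 0, 0, 1], [0.2, -0.9, 0, 0, 0, 0, 1], [0.2, -0.9, 0, 0, 0, 0, 1], [0.2, -0.8, 0, 0, 0, 0, 1], [0.2, -0.4, 0, 0, 0, 0, 1], [0, 0, 0, 0, 0, 0, 1], [0, 0, 0, 0, 0, 0, 1]]}}

```text
time: 31.38
ee_pos: [0.5088, -0.2792, 0.1625]
eef_rot: [-0.013, 1.0, 0.001, 0.003]
ft_force: [0.0, 0.4, -1.9]
width: 0.0507
```

{"api": "send_rows", "payload": {"commands": [[0.4, -0.4, -0.4, 0, 0, 0, 1], [0, 0, -0.7, 0, 0, 0, 1], [0, 0, -0.8, 0, 0, 0, 1], [0, 0, -0.4, 0, 0, 0, 1], [0, 0, 0, 0, 0, 0, 1], [0, 0, 0, 0, 0, 0, 1]]}}

```text
time: 31.88
ee_pos: [0.5212, -0.2854, 0.0916]
eef_rot: [-0.015, 1.0, 0.003, 0.003]
ft_force: [0.1, -0.4, -1.2]
width: 0.0509
```

Run:
```python
from h import *
im=r.camera("side");cv2.imwrite("pics/s17.png",cv2.resize(im[180:340,310:490],None,fx=4,fy=3.6))
s=r.read_state();print(s["ee_pos"],s["ft_force"],s["eef_rot"])
```

```text
[ 0.52138037 -0.28522567  0.09175315] [-0.11665907  0.12604141 -2.85623801] [-0.01561771  0.99986718  0.00295396  0.0036034 ]
```

View pics/s17.png

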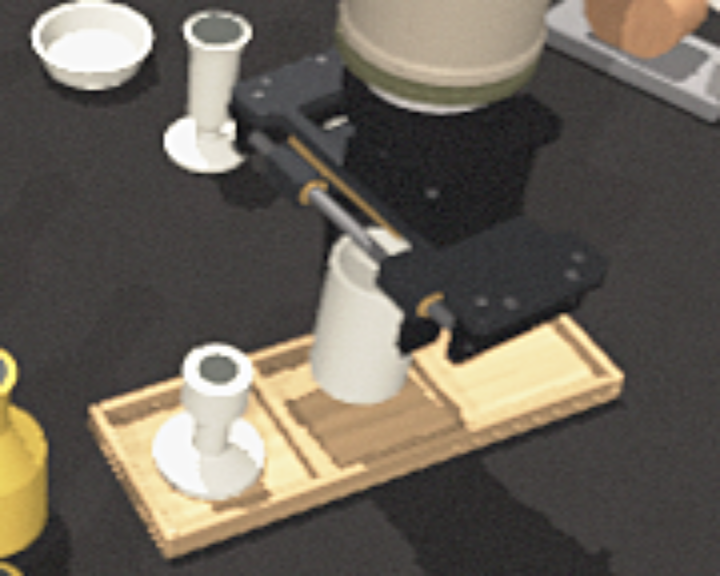

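Run:
```python
from h import *
b=np.array([.515,-.287,.035])
for a in(0,4,8,12):
    t=b+.096*np.array([np.sin(np.radians(a)),0,np.cos(np.radians(a))])
    d=proj("side",t)-proj("side",b);print(a,d,d[0]/d[1])
im=r.camera("side")
h=cv2.cvtColor(im,cv2.COLOR_BGR2HSV)
cv2.imwrite("pics/s17b.png",cv2.resize(im[235:300,380:430],None,fx=9,fy=9,interpolation=cv2.INTER_CUBIC))
m=(h[...,1]<40)&(h[...,2]>110)
for v in range(250,294,3):
    u=np.where(m[v,380:416])[0];print(v,u.min()+380 if len(u) else None,u.max()+380 if len(u) else None)
```

```text
0 [  5.77125558 -29.70481238] -0.19428688886044895
4 [  8.51816464 -30.85206608] -0.27609705673218427
8 [ 11.20279553 -31.83066028] -0.35194983195127477
12 [ 13.80986527 -32.63651275] -0.4231415708831158
250 393 408
253 392 404
256 392 403
259 391 404
262 390 407
265 390 409
268 389 410
271 389 409
274 389 409
277 388 409
280 388 412
283 389 411
286 390 410
289 393 407
292 None None
```

View pics/s17b.png

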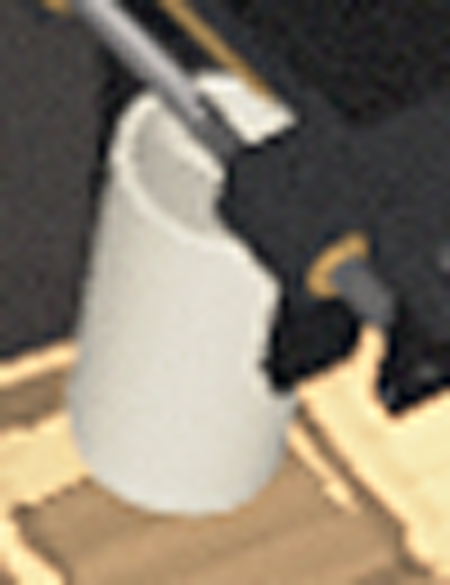

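By projection an upright axis has slope −0.19 here and the tumbler's edge shows about −0.2, so it is within roughly 2–3° of upright. Lowering.

{"api": "send_rows", "payload": {"commands": [[-0.1, -0.2, -0.4, 0, 0, 0, 1], [0, 0, -0.4, 0, 0.1, 0, 1], [0, 0, 0, 0, 0, 0, 1], [0, 0, 0, 0, 0, 0, 1]]}}

```text
time: 32.32
ee_pos: [0.52, -0.2929, 0.0691]
eef_rot: [-0.016, 1.0, 0.002, 0.002]
ft_force: [-0.4, -0.7, -1.5]
width: 0.0513
```

{"api": "send_rows", "payload": {"commands": [[0, 0.05, -0.25, 0, 0, 0, 1], [0, 0, 0, 0, 0, 0, 1], [0, 0, 0, 0, 0, 0, 1]]}}

```text
time: 32.57
ee_pos: [0.5203, -0.2918, 0.0613]
eef_rot: [-0.015, 1.0, 0.002, 0.002]
ft_force: [0.1, 0.5, -1.9]
width: 0.0509
```

{"api": "send_rows", "payload": {"commands": [[0, 0, -0.1, 0, 0, 0, 1], [0, 0, 0, 0, 0, 0, 1], [0, 0, 0, 0, 0, 0, 1]]}}

```text
time: 32.82
ee_pos: [0.5215, -0.2919, 0.0605]
eef_rot: [-0.015, 1.0, 0.002, 0.003]
ft_force: [0.2, 0.1, -1.5]
width: 0.0508
```

Run:
```python
from h import *
im=r.camera("side");cv2.imwrite("pics/s18.png",cv2.resize(im[225:315,360:450],None,fx=7,fy=6,interpolation=cv2.INTER_CUBIC))
s=r.read_state();print(s["ee_pos"],s["ft_force"],s["eef_rot"])
for z in (.006,.009,.012):
    t=np.linspace(0,2*np.pi,73);P=np.array([proj("side",[.516+.026*np.cos(a),-.292+.026*np.sin(a),z]) for a in t])
    print(z,(P[:,1].max()-225+.4)*6,((P[:,0].min()-360+.4)*7,(P[:,0].max()-360+.4)*7))
```

```text
[ 0.52140647 -0.29192262  0.06036938] [ 0.02073142  0.67055103 -2.22674072] [-0.01547682  0.99987282  0.00189928  0.00334611]
0.006 475.0459877989402 (np.float64(192.73990001045885), np.float64(362.516113255554))
0.009 470.13519377205745 (np.float64(193.6977290498622), np.float64(363.8658048963035))
0.012 465.2015547390752 (np.float64(194.65990377201032), np.float64(365.2216548421879))
```

View pics/s18.png

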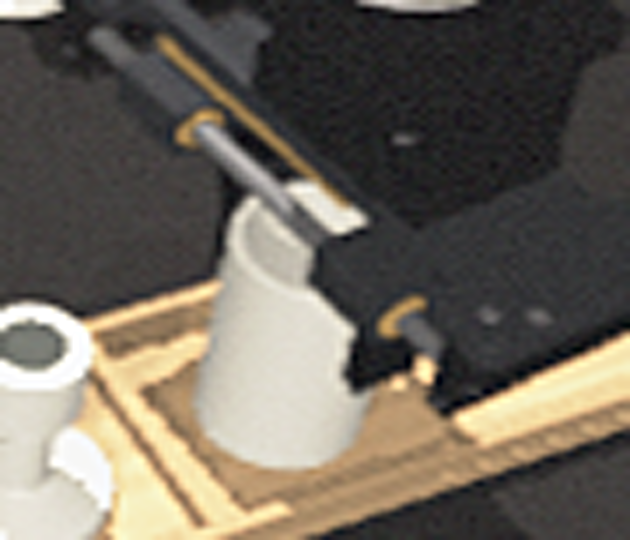

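{"api": "send_rows", "payload": {"commands": [[-0.05, 0, -0.15, 0, 0.05, 0, 1], [0, 0, 0, 0, 0, 0, 1], [0, 0, 0, 0, 0, 0, 1]]}}

```text
time: 33.12
ee_pos: [0.5218, -0.2922, 0.058]
eef_rot: [-0.016, 1.0, 0.002, 0.003]
ft_force: [-0.6, -0.5, -1.8]
width: 0.0506
```

{"api": "send_rows", "payload": {"commands": [[-0.05, 0, -0.15, 0, 0.05, 0, 1], [0, 0, 0, 0, 0, 0, 1], [0, 0, 0, 0, 0, 0, 1]]}}

```text
time: 33.37
ee_pos: [0.5227, -0.2923, 0.0556]
eef_rot: [-0.016, 1.0, 0.001, 0.003]
ft_force: [-0.3, -0.0, -1.4]
width: 0.0508
```

Run:
```python
from h import *
im=r.camera("side");cv2.imwrite("pics/s19.png",cv2.resize(im[225:315,360:450],None,fx=7,fy=6,interpolation=cv2.INTER_CUBIC))
```

```text
(no output)
```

View pics/s19.png

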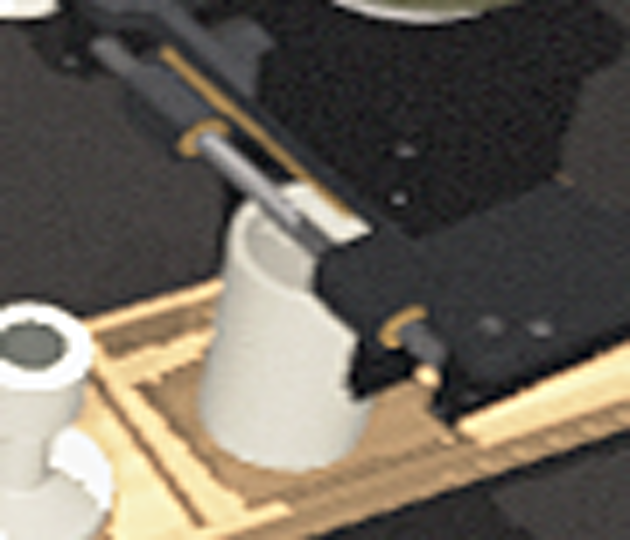

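The gripper dropped about 5 mm while the foot (465 to 467) barely moved, so the tumbler is on the floor. Releasing.

{"api": "send_rows", "payload": {"commands": [[0, 0, 0, 0, 0, 0, -0.2], [0, 0, 0, 0, 0, 0, -0.25], [0, 0, 0, 0, 0, 0, -0.3], [0, 0, 0, 0, 0, 0, -0.5], [0, 0, 0, 0, 0, 0, -0.7], [0, 0, 0, 0, 0, 0, -0.8], [0, 0, 0, 0, 0, 0, -0.8], [0, 0, 0.5, 0, 0, 0, -0.8], [0, 0, 1, 0, 0, 0, -1], [0, 0, 1, 0, 0, 0, -1]]}}

```text
time: 34.25
ee_pos: [0.5176, -0.2902, 0.1249]
eef_rot: [-0.016, 1.0, 0.003, -0.003]
ft_force: [0.0, -0.3, -0.1]
width: 0.0837
```

{"api": "send_rows", "payload": {"commands": [[0, 0, 1, 0, 0, 0, -1], [0, 0.5, 0.8, 0, 0, 0, -1], [0.1, 0.9, 0, 0, 0, 0, -1], [0.2, 0.9, 0, 0, 0, 0, -1], [0.2, 0.9, 0, 0, 0, 0, -1], [0.2, 0.9, 0, 0, 0, 0, -1], [0.2, 0.9, 0, 0, 0, 0, -1], [0.2, 0.9, 0, 0, 0, 0, -1], [0.2, 0.9, 0, 0, 0, 0, -1], [0, 0, 0, 0, 0, 0, -1]]}}

```text
time: 35.08
ee_pos: [0.5577, -0.0816, 0.1908]
eef_rot: [-0.012, 1.0, 0.002, 0.003]
ft_force: [0.3, 0.6, 0.5]
width: 0.0872
```

Run:
```python
from h import *
im=r.camera("side");cv2.imwrite("pics/s20.png",cv2.resize(im[100:340,230:480],None,fx=2.8,fy=2.4))
s=r.read_state();print(s["ee_pos"],s["ft_force"],s["eef_rot"])
```

```text
[ 0.55715109 -0.08447293  0.19094376] [-1.20082846 -0.4216739  -0.02721338] [-0.01074431  0.99993729  0.00100425  0.0029943 ]
```

View pics/s20.png

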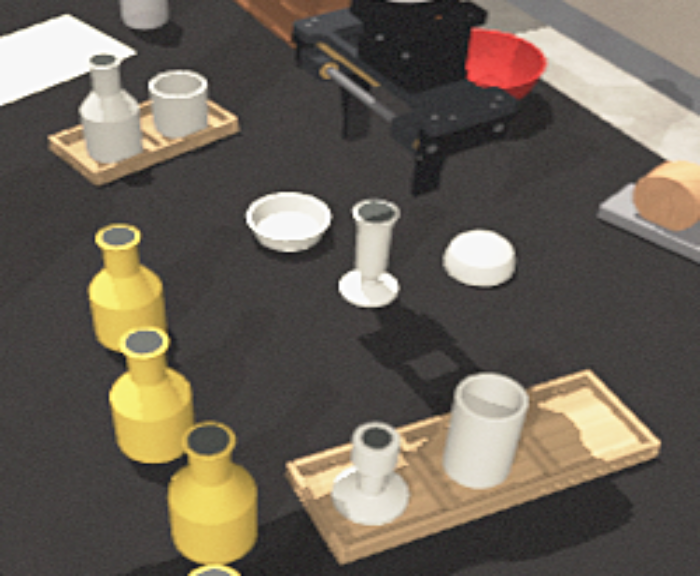

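All four placed pieces are upright. Now the vase at (0.566, −0.058).

{"api": "send_rows", "payload": {"commands": [[0.3, 0.5, 0, 0, 0, 0, -1], [0, 0.5, -0.3, 0, 0, 0, -1], [0, 0, -0.6, 0, 0, 0, -1], [0, 0, 0, 0, 0, 0, -1], [0, 0, 0, 0, 0, 0, -1]]}}

```text
time: 35.55
ee_pos: [0.5668, -0.0574, 0.1646]
eef_rot: [-0.008, 1.0, 0.0, 0.004]
ft_force: [0.9, 0.0, 0.3]
width: 0.087
```

{"api": "send_rows", "payload": {"commands": [[0, 0, -0.6, 0, 0.1, 0, -1], [0, 0, -0.9, 0, 0, 0, -1], [0, 0, -0.8, 0, 0, 0, -1], [-0.05, 0, -0.6, 0, 0, 0, -1], [0, 0, 0, 0, 0, 0, -1], [0, 0, 0, 0, 0, 0, -1]]}}

```text
time: 36.05
ee_pos: [0.5676, -0.0643, 0.081]
eef_rot: [-0.004, 1.0, -0.001, 0.003]
ft_force: [0.4, -1.2, 0.6]
width: 0.0869
```

Run:
```python
from h import *
im=r.camera("side");cv2.imwrite("pics/s21.png",cv2.resize(im[110:250,300:440],None,fx=4,fy=4))
s=r.read_state();print(s["ee_pos"],s["ft_force"],s["eef_rot"])
```

```text
[ 0.56754575 -0.0643762   0.08116774] [-0.31897728  0.0418366  -0.45070048] [-4.18959214e-03  9.99986252e-01 -6.20093862e-04  3.09156992e-03]
```

View pics/s21.png

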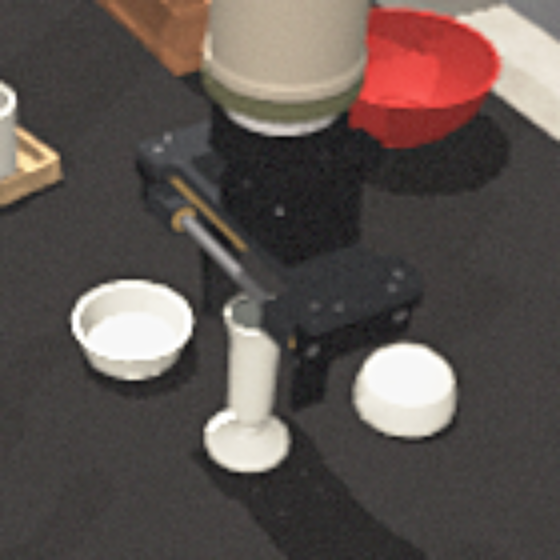

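The vase is between the fingers and clear of the dish and paperweight. Centring, lowering 20 mm and closing.

{"api": "send_rows", "payload": {"commands": [[-0.05, 0.2, -0.5, 0, 0, 0, -1], [0, 0, -0.25, 0, 0.05, 0, -1], [0, 0, 0, 0, 0, 0, -0.5], [0, 0, 0, 0, 0, 0, -0.2]], "grip_force": 20}}

```text
time: 36.43
ee_pos: [0.5696, -0.06, 0.0641]
eef_rot: [-0.003, 1.0, -0.0, 0.005]
ft_force: [0.3, -0.1, -0.8]
width: 0.0798
```

{"api": "send_rows", "payload": {"commands": [[-0.15, 0.08, -0.2, 0, 0.1, 0, 0], [0, 0, 0, 0, 0, 0, 0.2], [0, 0, 0, 0, 0, 0, 0.4], [0, 0, 0, 0, 0, 0, 0.6], [0, 0, 0, 0, 0, 0, 1], [0, 0, 0, 0, 0, 0, 1], [0, 0, 0, 0, 0, 0, 1], [0, 0, 0, 0, 0, 0, 1], [0, 0, 0, 0, 0, 0, 1], [0, 0, 0, 0, 0, 0, 1]]}}

```text
time: 37.27
ee_pos: [0.5664, -0.058, 0.0608]
eef_rot: [-0.003, 1.0, -0.0, 0.002]
ft_force: [0.0, 0.2, -0.2]
width: 0.0369
```

{"api": "send_rows", "payload": {"commands": [[0, 0, 0, 0, 0, 0, 1], [0, 0, 0, 0, 0, 0, 1]]}}

```text
time: 37.43
ee_pos: [0.5664, -0.0581, 0.0608]
eef_rot: [-0.003, 1.0, -0.0, 0.002]
ft_force: [-0.2, 0.2, -0.4]
width: 0.0367
```

{"api": "send_rows", "payload": {"commands": [[0, 0, 0.2, 0, 0, 0, 1], [0, 0, 0.4, 0, 0, 0, 1], [0, 0, 0.3, 0, 0, 0, 1], [0, 0, 0, 0, 0, 0, 1], [0, 0, 0, 0, 0, 0, 1]], "grip_force": 25}}

```text
time: 37.85
ee_pos: [0.5661, -0.0584, 0.0909]
eef_rot: [-0.003, 1.0, -0.0, 0.001]
ft_force: [-0.7, 0.5, -0.0]
width: 0.0366
```

Run:
```python
from h import *
im=r.camera("side");cv2.imwrite("pics/s22.png",cv2.resize(im[140:230,310:410],None,fx=7,fy=6,interpolation=cv2.INTER_CUBIC))
s=r.read_state();print(s["ee_pos"],s["ft_force"],s["eef_rot"],s["width"])
```

```text
[ 0.56629703 -0.05841525  0.09098546] [-0.87280971  0.3315308  -1.57538789] [-2.92206062e-03  9.99994353e-01 -4.49297211e-04  1.59795476e-03] 0.03691312559938923
```

View pics/s22.png

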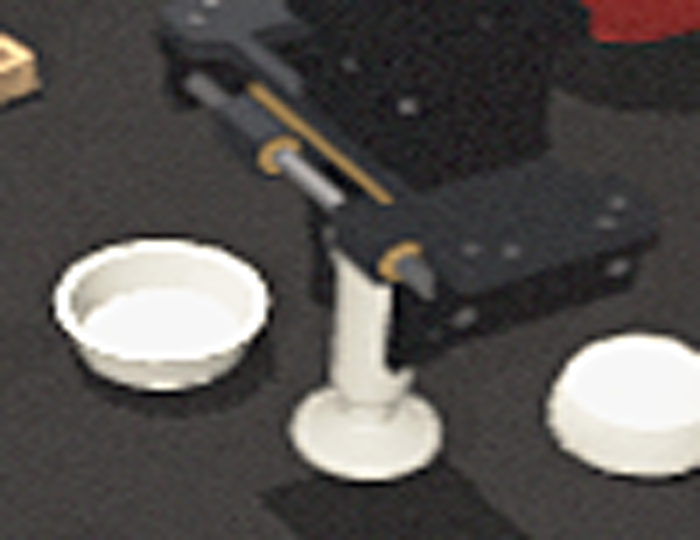

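The vase is lifted upright, its shadow detached from the foot at (365,430). Carrying it to the far compartment (0.605, −0.298).

{"api": "send_rows", "payload": {"commands": [[0, 0, 0.5, 0, 0, 0, 1], [0, 0, 0.8, 0, 0, 0, 1], [0.1, -0.4, 0.7, 0, 0, 0, 1], [0.15, -0.7, 0.2, 0, 0, 0, 1], [0.15, -0.8, 0, 0, 0, 0, 1], [0.15, -0.8, 0, 0, 0, 0, 1], [0.15, -0.8, 0, 0, 0, 0, 1], [0.15, -0.8, 0, 0, 0, 0, 1], [0.15, -0.8, 0, 0, 0, 0, 1], [0.15, -0.8, 0, 0, 0, 0, 1]]}}

```text
time: 38.73
ee_pos: [0.6007, -0.2337, 0.1582]
eef_rot: [-0.01, 1.0, 0.002, 0.0]
ft_force: [1.2, 0.0, -1.1]
width: 0.0366
```

{"api": "send_rows", "payload": {"commands": [[0.15, -0.8, 0, 0, 0, 0, 1], [0.1, -0.6, 0, 0, 0, 0, 1], [0, -0.2, 0, 0, 0, 0, 1], [0, 0, 0, 0, 0, 0, 1], [0, 0, 0, 0, 0, 0, 1]]}}

```text
time: 39.15
ee_pos: [0.6061, -0.2898, 0.1557]
eef_rot: [-0.007, 1.0, 0.001, -0.002]
ft_force: [0.1, 0.0, -2.2]
width: 0.0363
```

{"api": "send_rows", "payload": {"commands": [[0, -0.3, -0.4, 0, 0, 0, 1], [0, 0, -0.7, 0, 0, 0, 1], [0, 0, -0.6, 0, 0, 0, 1], [0, 0, -0.4, 0, 0, 0, 1], [0, 0, 0, 0, 0, 0, 1], [0, 0, 0, 0, 0, 0, 1]]}}

```text
time: 39.65
ee_pos: [0.6071, -0.2931, 0.0877]
eef_rot: [-0.01, 1.0, 0.002, -0.001]
ft_force: [-0.2, -0.3, -1.2]
width: 0.0365
```

Run:
```python
from h import *
im=r.camera("side");cv2.imwrite("pics/s23.png",cv2.resize(im[180:340,310:490],None,fx=4,fy=3.6))
s=r.read_state();print(s["ee_pos"],s["ft_force"],s["eef_rot"])
```

```text
[ 0.60708908 -0.29293161  0.08770256] [ 0.10380405  0.59806851 -3.01227676] [-0.01032602  0.99994274  0.00251054 -0.00125774]
```

View pics/s23.png

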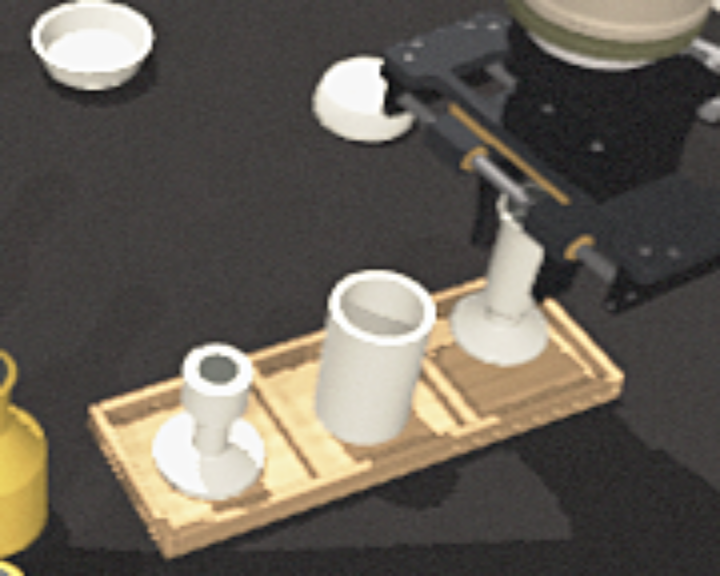

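The vase is upright over the far compartment, foot at (500,325). Lowering.

{"api": "send_rows", "payload": {"commands": [[0, -0.15, -0.35, 0, 0, 0, 1], [0, 0, 0, 0, 0, 0, 1], [0, 0, -0.2, 0, 0, 0, 1], [0, 0, 0, 0, 0, 0, 1], [0, 0, 0, 0, 0, 0, 1]]}}

```text
time: 40.12
ee_pos: [0.6088, -0.2983, 0.0725]
eef_rot: [-0.011, 1.0, 0.002, 0.001]
ft_force: [0.3, -0.3, -1.2]
width: 0.0368
```

{"api": "send_rows", "payload": {"commands": [[-0.05, 0, -0.15, 0, 0, 0, 1], [0, 0, 0, 0, 0, 0, 1], [0, 0, 0, 0, 0, 0, 1]]}}

```text
time: 40.37
ee_pos: [0.6074, -0.2985, 0.0681]
eef_rot: [-0.011, 1.0, 0.002, 0.001]
ft_force: [0.3, 0.4, -1.5]
width: 0.0369
```

{"api": "send_rows", "payload": {"commands": [[-0.05, 0, -0.12, 0, 0, 0, 1], [0, 0, 0, 0, 0, 0, 1], [0, 0, 0, 0, 0, 0, 1]]}}

```text
time: 40.62
ee_pos: [0.6086, -0.2985, 0.0679]
eef_rot: [-0.011, 1.0, 0.001, 0.004]
ft_force: [-0.6, 0.1, -0.7]
width: 0.0366
```

Run:
```python
from h import *
im=r.camera("side");cv2.imwrite("pics/s24.png",cv2.resize(im[220:300,390:480],None,fx=7,fy=7,interpolation=cv2.INTER_CUBIC))
s=r.read_state();print(s["ee_pos"],s["ft_force"],s["eef_rot"])
for z in (.006,.009,.012,.02):
    t=np.linspace(0,2*np.pi,73);P=np.array([proj("side",[.607+.027*np.cos(a),-.298+.027*np.sin(a),z]) for a in t])
    print(z,(P[:,1].max()-220+.4)*7,((P[:,0].min()-390+.4)*7,(P[:,0].max()-390+.4)*7))
```

```text
[ 0.60847359 -0.29859141  0.06774871] [-0.20587387  0.54118878 -0.9467578 ] [-0.0111901   0.99992714  0.00121499  0.00436106]
0.006 488.85198059376796 (np.float64(226.17436117070625), np.float64(399.0576675706822))
0.009 483.0686021867615 (np.float64(227.63489761565066), np.float64(400.9145035722644))
0.012 477.25912814925573 (np.float64(229.1018480498383), np.float64(402.7795717698201))
0.02 461.6382674138846 (np.float64(233.04539636258548), np.float64(407.79375206724535))
```

View pics/s24.png

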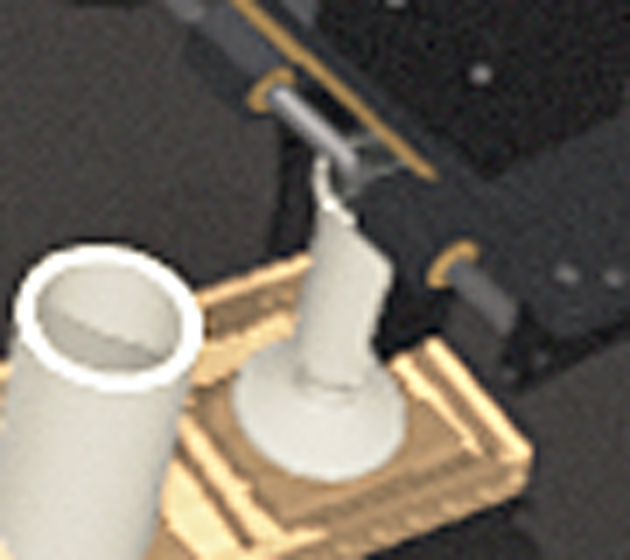

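z stalled at 0.068, the expected floor height, and the foot edge shows the same ~1.5 px offset as the seated tall tumbler. One more small step, then release.

{"api": "send_rows", "payload": {"commands": [[-0.05, 0, -0.1, 0, 0.05, 0, 1], [0, 0, 0, 0, 0, 0, 1], [0, 0, 0, 0, 0, 0, 0.1], [0, 0, 0, 0, 0, 0, 0], [0, 0, 0, 0, 0, 0, -0.2], [0, 0, 0, 0, 0, 0, -0.6], [0, 0, 0, 0, 0, 0, -0.8], [0, 0, 0, 0, 0, 0, -0.9], [0, 0, 0, 0, 0, 0, -0.9]]}}

```text
time: 41.42
ee_pos: [0.6079, -0.299, 0.0657]
eef_rot: [-0.011, 1.0, 0.001, 0.003]
ft_force: [0.5, -0.4, 0.1]
width: 0.0689
```

{"api": "send_rows", "payload": {"commands": [[0, 0, 0.4, 0, 0, 0, -1], [0, 0, 0.8, 0, 0, 0, -1], [0, 0, 1, 0, 0, 0, -1], [0, 0, 1, 0, 0, 0, -1], [0, 0.3, 1, 0, 0, 0, -1], [0, 0.9, 0, 0, 0, 0, -1], [0, 0.9, 0, 0, 0, 0, -1], [0, 0.9, 0, 0, 0, 0, -1], [0, 0.9, 0, 0, 0, 0, -1], [0, 0.9, 0, 0, 0, 0, -1]]}}

```text
time: 42.25
ee_pos: [0.6033, -0.1598, 0.2068]
eef_rot: [-0.004, 1.0, -0.002, 0.005]
ft_force: [0.8, 0.8, 0.1]
width: 0.0869
```

{"api": "send_rows", "payload": {"commands": [[0, 0.9, 0, 0, 0, 0, -1], [0, 0.9, 0, 0, 0, 0, -1], [0, 0.9, 0, 0, 0, 0, -1], [0, 0.6, 0, 0, 0, 0, -1], [0, 0, 0, 0, 0, 0, -1], [0, 0, 0, 0, 0, 0, -1]]}}

```text
time: 42.75
ee_pos: [0.6034, -0.0492, 0.2136]
eef_rot: [-0.007, 1.0, -0.0, 0.008]
ft_force: [-0.2, -0.4, 0.2]
width: 0.0866
```

Run:
```python
from h import *
im=r.camera("side");cv2.imwrite("pics/s25.png",im);cv2.imwrite("pics/s25c.png",cv2.resize(im[100:340,230:480],None,fx=2.8,fy=2.4))
im=r.camera("top");cv2.imwrite("pics/t25.png",im);cv2.imwrite("pics/t25c.png",cv2.resize(im[110:260,170:450],None,fx=2.8,fy=2.8,interpolation=cv2.INTER_CUBIC))
s=r.read_state();print(s["time"],s["ee_pos"],s["ft_force"])
```

```text
42.85 [ 0.60347667 -0.05025577  0.2133806 ] [-0.46692479 -0.00748546  0.28156531]
```

View pics/s25c.png

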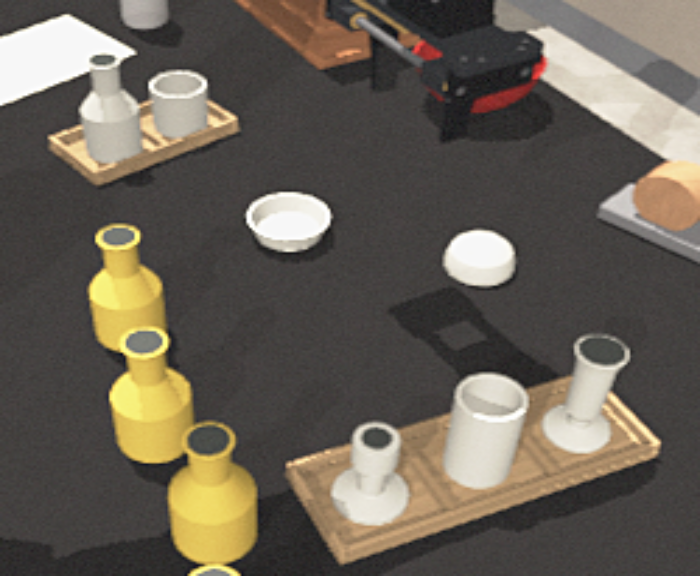

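View pics/t25c.png

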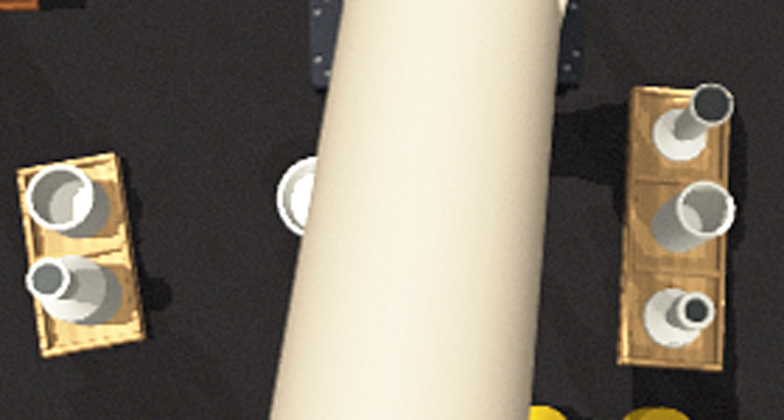

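Run:
```python
from h import *
np.set_printoptions(precision=3,suppress=True)
T=lambda x,y:(x/2.8+170-.3,y/2.8+110-.3)
S=lambda x,y:(x/2.8+230-.3,y/2.4+100-.3)
tr={2:(np.array([.4935,.290]),10.1),3:(np.array([.515,-.2895]),-5.2)}
for k,t,s,h,n in[("carafe",(48,279),(104,63),.136,2),("short",(61,197),(178,86),.068,2),("vase",(712,104),(602,352),.116,3),("tall",(706,208),(490,396),.102,3),("candle",(696,311),(377,439),.09,3)]:
    p=tri(T(*t),S(*s));c,a=tr[n];a=np.radians(a);d=p[:2]-c
    print(k,p,"exp z",h,"tray xy mm",1e3*np.array([d[0]*np.cos(a)+d[1]*np.sin(a),-d[0]*np.sin(a)+d[1]*np.cos(a)]))
for k,f in [("vasefoot",(680,135)),("candlefoot",(672,318))]:
    p=onz("top",T(*f),.012);d=p[:2]-tr[3][0];a=np.radians(-5.2);print(k,p[:2],d[0]*np.cos(a)+d[1]*np.sin(a),-d[0]*np.sin(a)+d[1]*np.cos(a))
```

```text
carafe [0.454 0.283 0.133] exp z 0.136 tray xy mm [-40.22   -0.021]
short [0.539 0.295 0.068] exp z 0.068 tray xy mm [45.287 -2.532]
vase [ 0.608 -0.3    0.117] exp z 0.116 tray xy mm [93.868 -1.617]
tall [ 0.515 -0.293  0.105] exp z 0.102 tray xy mm [ 0.629 -3.14 ]
candle [ 0.425 -0.283  0.091] exp z 0.09 tray xy mm [-89.768  -2.079]
vasefoot [ 0.608 -0.3  ] 0.09339021408232534 -0.0017963938371651205
candlefoot [ 0.425 -0.283] -0.08988899615019204 -0.0015454030775892613
```

All rims are at the expected heights and within 5 mm of the compartment centres, and foot and rim axes coincide. The paperweight and dish are unchanged, so I'm handing in.

```bash
python3 -c "
from bench import r
print(r.close_job())"
```

```text
the job is handed in; nothing more can be done
None
```

I placed all five pieces upright, one per compartment, and handed the job in at about 43 s of the 128 s allowed. No verdict is reported, so this rests on my own last checks.

- **Two-compartment tray:** the short tumbler is in the far compartment and the carafe in the near one.
- **Three-compartment tray:** the candlestick is in the near compartment, the tall tumbler in the middle and the vase in the far one.
- **Last checks:** each rim measured within 5 mm of its compartment centre and within 3 mm of its expected height. The vase and candlestick rims lie directly over their feet. The gripper was clear of everything.
- **Paperweight and dish:** both looked unmoved in the side view. The arm hid the paperweight and part of the dish in the last top view.

**What disagreed:**
- The force reading did not show floor contact clearly. I judged contact from height stalls and pictures instead. The short and tall tumblers slid a few millimetres in the jaws as they were set down.
- The carafe was regripped twice. The jaws closed to about 33 mm on its 28 mm neck and 37 mm on the vase's roughly 30 mm stem. I could not explain this, but both held firmly.
- Before release, the vase and tall tumbler feet appeared about 1.5 pixels above where the floor should be. The final rim heights did not show such an offset for the vase (117 mm against 116 mm). The tall tumbler's rim still read 3 mm high.

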